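# Make up the lens kit and the mirror kit

### The arm

A 6-joint arm with a two-finger parallel gripper is mounted at the origin on the work surface. World frame = base frame: x ahead of the robot, y to its left, z up, the work surface at z = 0. Lengths are in m, angles in rad, forces in N, time in s.
With the tool pointing down it reaches from about 0.375 to 0.925 m from the base axis. Payload 5.7 kg.
Tool frame: the origin (TCP) lies on the mounting face of the last link; the fingertips stand 173 mm ahead of it and the grasp point (between the pads) lies 155 mm ahead of it (robot.tip_extent is the distance from the TCP to the fingertips, in m); x points along the fingers, y is the direction in which the jaws open and shut, and the axes are right-handed (so a half turn about x gives the same grasp; the last joint's range is limited). The gripper opens to 85 mm and grips with 20 to 120 N. Pads are 22 mm wide; open, the fingers measure 114 mm over their backs; the gripper's body (76 mm by 85 mm) begins 54 mm behind the grasp point. The pads swing forward as they close: fully open they stand 13 mm farther back than shut.
Start: joints at [1.144, 0.359, 1.51, -0, 1.272, -0.115], TCP at [0.184, 0.571, 0.405] pointing down, gripper open.
Joint ranges: [-2.97, 2.97], [-1.01, 2.36], [0.21, 2.38], [-0.96, 4.11], [0.2, 2.71], [-2.98, 2.98]. Speed limits (rad/s): [2.39, 2.39, 3.14, 3.14, 3.14, 3.14].

### API

Orientations are given as a rotation vector (axis times angle).
In Python, from station import read_state, optics, robot gives the robot as it stands.
- The arm moves only by the tool carry_out, never from a script. Its arguments are lists of equal length, an entry for each row: "travel": the shift along the tool's x, y, z in mm, a list of three; "rot": the turn, a rotation vector about the tool's x, y, z in degrees, a list of three. In form: {"travel": [[dx, dy, dz], ...], "rot": [[ax, ay, az], ...]}. A call has 1 to 8 rows; each row shifts and turns the commanded pose from where the row before left it, along the tool's axes as they then stand; what a row does not reach is not made up. A row lasts 1/12 s, in which the tool goes at most 41.7 mm and 7.16 degrees, less where a joint would pass 70% of its speed; a pose out of reach is approached as far as the arm can. A call with a gripper value outside its range is refused whole. "hand" is the opening, from 0 (shut) to 1 (fully open), set as the call begins (left out, the last holds). The fingers move at their own pace and stop on an object; the grip force is fixed at half the most. Time passes only in rows, so rows that do not move let the fingers close. It gives the time, the measured TCP pose, the force and the opening at its end, in the units of the state.
- read_state(): the state, without advancing time (a new reading comes with each control period).
- optics.get_image(name): name is "side" or "top"; returns a dict with "pixels" (400x640x3 uint8, red, green, blue), "fx", "fy", "cx", "cy" (pixels), "world_to_cam" (4x4, takes a point from world to camera coordinates). Camera axes: x right, y up, looking along -z (the intrinsics and any distortion apply to the point x, -y, -z); pixel columns grow to the right and rows downward; lengths in m; the calibration is good to about 2 mm. A picture is of the moment at which its call begins. There is no depth.
- robot.sign_off(): hands the job in, once; it reports no verdict.
The state is a dict: "t": time; "q": joint angles; "joint_vel": joint speeds; "joint_efforts": joint torques, N m; "eef_pos": TCP position; "tool_rot": TCP orientation; "contact_force": force on the tool from outside, world axes, zero at the start; "wrist_torque": the same for the moment, N m; "grip_width": finger opening in m.
Only numpy, scipy, OpenCV 4.12 (cv2) and the standard library are available. Lean on these libraries where they do the work, as an engineer would, in place of code of your own. Each camera call takes 0.05 s, during which the arm holds its last target.

### The job

Make up two kits from the optics parts standing in the middle of the table. Lens kit, in the oblong tray: stand the wide lens tube in the larger bay first, then lower the slim lens tube into it, and stand the tall pillar in the smaller bay; mirror kit, in the square tray: stand the mirror mount in the larger bay and the short pillar in the smaller bay. Everything ends upright on its floor and let go; leave the post holder standing where it is.

Things in the scene. Friction and masses are not known exactly. Their poses are not given: they have to be found in the camera images.
- wide_tube: wide lens tube: black round cup, 56 mm outside, 50 mm inside, 44 mm high, open at the top, closed below by a 4 mm cap; loose, 0.12 kg. Origin: centre of its underside, z up; standing in a tray its origin is 4 mm above the tray's.
- slim_tube: slim lens tube: black cylinder with a lens in its top end, 30.5 mm diameter, 84 mm high; loose, 0.09 kg. Origin: centre of its underside, z up. It fits inside the wide tube with 10 mm play all round and stands there on the 4 mm cap, 40 mm above the wide tube's rim.
- tall_pillar: tall pedestal pillar: bare steel, 25 mm diameter, 100 mm high, round foot 32 mm diameter and 6 mm high; loose, 0.38 kg. Origin: centre of its underside, z up.
- short_pillar: short pedestal pillar: as the tall one, but 50 mm high; loose, 0.20 kg. Origin: centre of its underside, z up.
- mirror_mount: adjustable mirror mount standing on edge: two black plates close together, 52 mm high, 46 mm wide (along its y), together 24 mm thick (x from -12 to +12 mm). Small round mirror on the -x face, reaching to x = -16 mm; two steel adjuster knobs on the +x face, reaching to x = +30 mm at heights of 11 mm (y = -14 mm) and 42 mm (y = +14 mm). Plain sides at y = -23 and +23 mm are good to grip. Loose, 0.15 kg. Origin: centre of its underside, z up.
- oblong_tray: oblong pale grey kit tray, 210 mm (its x) by 120 mm (its y), held to the table by magnets. Walls and divider 4 mm thick, 18 mm high; floor 4 mm thick. Origin: centre of its underside. A divider across it leaves a larger bay (inside x -101 to +19 mm, middle x = -41 mm) and a smaller bay (x +23 to +101 mm, middle x = +62 mm), both y -56 to +56 mm.
- square_tray: square pale grey kit tray, 160 by 160 mm, held to the table by magnets. Walls and divider 4 mm thick, 18 mm high; floor 4 mm thick. Origin: centre of its underside. A divider along its y leaves a larger bay (inside x -17 to +76 mm, middle x = +29.5 mm) and a smaller bay (x -76 to -21 mm, middle x = -48.5 mm), both y -76 to +76 mm.
- post_holder: post holder, not needed: black cylinder of 25 mm diameter with a bore in its top and a brass thumbscrew at its +x side (reaching to x = +26 mm at 45 mm height), on a flat black foot 25 by 64 mm (x by y), 9 mm high; 57 mm high in all, loose. It stands among the stock and stays there. Origin: centre of its underside, z up.
Mind the look-alikes: they are no part of the job. What is shaped like the mirror_mount but purple is not meant.

How it is judged:
On the way, in this order (a step that is already met when the one before it is completed fails the run):
1. the wide tube stands in the larger bay of the oblong tray (x of wide_tube in the frame of oblong_tray between -0.101 and 0.019 m and y of wide_tube in the frame of oblong_tray between -0.056 and 0.056 m and z of wide_tube in the frame of oblong_tray between 0.002 and 0.008 m and angle between wide_tube's own z axis and vertical below 0.1 rad), for 0.2 s.
2. the slim tube stands inside the wide tube, in the tray (all of step 1 and horizontal distance between slim_tube and wide_tube below 0.013 m and z of slim_tube in the frame of wide_tube between 0.002 and 0.008 m and angle between slim_tube's own z axis and vertical below 0.1 rad), for 0.2 s.
At the end, for the whole second after the job is handed in: Each thing stands at rest, upright within 0.1 rad, on the floor of its bay (underside 2 to 8 mm above the tray's); the slim tube likewise on the wide tube's cap, axes within 13 mm; the post holder is upright within 30 mm of its place (all of step 2 and x of tall_pillar in the frame of oblong_tray between 0.023 and 0.101 m and y of tall_pillar in the frame of oblong_tray between -0.056 and 0.056 m and z of tall_pillar in the frame of oblong_tray between 0.002 and 0.008 m and angle between each of tall_pillar, mirror_mount, short_pillar, post_holder's own z axis and vertical below 0.1 rad and x of mirror_mount in the frame of square_tray between -0.017 and 0.076 m and y of mirror_mount in the frame of square_tray between -0.076 and 0.076 m and z of mirror_mount in the frame of square_tray between 0.002 and 0.008 m and x of short_pillar in the frame of square_tray between -0.076 and -0.021 m and y of short_pillar in the frame of square_tray between -0.076 and 0.076 m and z of short_pillar in the frame of square_tray between 0.002 and 0.008 m and distance of post_holder from where it was at the start of the episode below 0.03 m and linear speed of each of wide_tube, slim_tube, tall_pillar, short_pillar, mirror_mount below 0.02 m/s and angular speed of each of wide_tube, slim_tube, tall_pillar, short_pillar, mirror_mount below 0.2 rad/s); the robot touches nothing.
It fails at once if the post holder is shifted by more than 30 mm or knocked over (distance of post_holder from where it was at the start of the episode above 0.03 m or angle between post_holder's own z axis and vertical above 0.3 rad).
It also fails if it takes over 125 s, if anything falls off the work surface, if the arm or the gripper's body presses on something with over 40 N, if the wrist force passes 120 N, or if a joint passes its speed limit or range.

## Working session

There is one attempt and no reset: what is moved stays moved. The work goes in short steps, Python scripts to look and compute and a tool call to move; the robot and the scene stay as the last step left them, time stands still between calls to the robot, and variables do not carry over. Pictures are saved under pics/ and viewed, and the job is handed in when it is done.

Besides the shell and the picture viewer there is one more tool, called after "Call:" by a JSON object that holds its "name" and its "arguments". carry_out: Moves the arm, as the interface text tells. Its arguments: {"type":"object","properties":{"travel":{"type":"array"},"rot":{"type":"array"},"hand":{"type":"number"}},"required":["travel","rot"]}

```bash
ls; mkdir -p pics; python3 - <<'E'
from station import read_state, optics, robot
import cv2
s=read_state(); print(s)
for n in("side","top"):
    im=optics.get_image(n); cv2.imwrite(f"pics/{n}0.png",im["pixels"][:,:,::-1])
    print(n,{k:v for k,v in im.items() if k!="pixels"})
E
```

```text
pics
{'t': 0.0, 'q': array([ 1.14391221e+00,  3.59512085e-01,  1.51142312e+00,  5.55030539e-05,
        1.27252205e+00, -1.15092993e-01]), 'joint_vel': array([-0.00021175,  0.00089465, -0.00013235,  0.00049801, -0.00043441,
        0.00135524]), 'joint_efforts': array([-1.43284466e-03, -5.27605212e+01, -2.78623044e+01, -4.99427842e-04,
        1.32891617e-02, -6.16506568e-06]), 'eef_pos': array([0.18390175, 0.57074435, 0.40385263]), 'tool_rot': array([ 0.24332749,  1.55745889, -0.24613672]), 'contact_force': array([-0.45228781, -0.26049779,  0.03733289]), 'wrist_torque': array([ 0.02657245, -0.02934348,  0.00200033]), 'grip_width': 0.08552162787012924}
side {'fx': 408.7901882028397, 'fy': 408.7901882028397, 'cx': 314.17750264388616, 'cy': 198.44816198586133, 'world_to_cam': array([[-0.96653991, -0.25592321,  0.01743302,  0.51607272],
       [ 0.16260141, -0.55869435,  0.81327818, -0.10733869],
       [-0.19839703,  0.78890046,  0.58161387, -0.83070739],
       [ 0.        ,  0.        ,  0.        ,  1.        ]])}
top {'fx': 498.09916596474255, 'fy': 498.09916596474255, 'cx': 324.07788578676406, 'cy': 207.62951824770857, 'world_to_cam': array([[ 6.44402527e-04, -9.99999656e-01, -5.21934701e-04,
         5.75872760e-03],
       [ 9.97477683e-01,  6.05731357e-04,  7.09782076e-02,
        -5.18341171e-01],
       [-7.09778670e-02, -5.66356752e-04,  9.97477730e-01,
        -9.73515607e-01],
       [ 0.00000000e+00,  0.00000000e+00,  0.00000000e+00,
         1.00000000e+00]])}
```

View pics/top0.png

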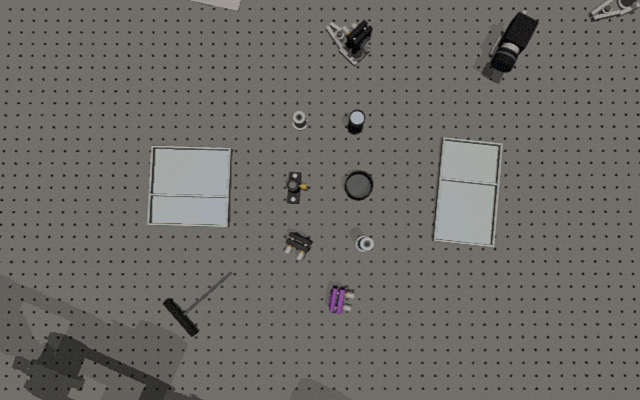

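View pics/side0.png

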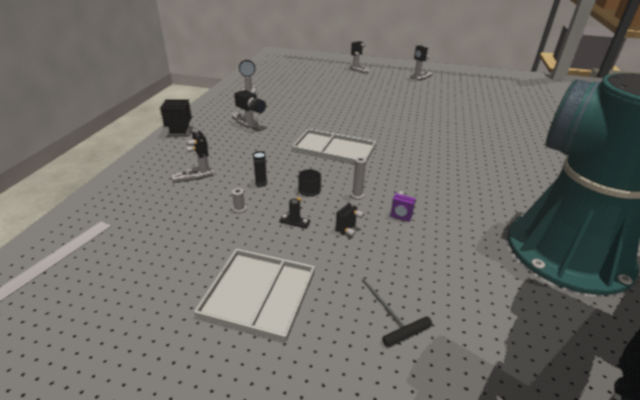

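The top picture shows short pillar (300,120), slim tube (357,121), post holder (295,187), wide tube (359,185), black mirror mount (298,246), tall pillar (365,243) and a purple look-alike mount (341,300). The square tray is at left (190,187) and the oblong tray at right (468,192). The black mount at (298,246) fits the description; the purple one at (341,300) is not meant. I'll enlarge to confirm.

```bash
cat > h.py <<'E'
import numpy as np, cv2
from station import read_state, optics, robot
def bp(im,u,v,z):
    M=im["world_to_cam"];R=M[:3,:3];c=-R.T@M[:3,3]
    d=R.T@np.array([(u-im["cx"])/im["fx"],-(v-im["cy"])/im["fy"],-1.])
    return c+d*(z-c[2])/d[2]
def pj(im,p):
    M=im["world_to_cam"];q=M[:3,:3]@np.array(p)+M[:3,3]
    return np.array([im["cx"]+im["fx"]*q[0]/-q[2],im["cy"]-im["fy"]*q[1]/-q[2]])
def crop(im,u0,v0,w,h,s,f):
    c=im["pixels"][v0:v0+h,u0:u0+w,::-1]
    cv2.imwrite(f,cv2.resize(c,None,fx=s,fy=s,interpolation=cv2.INTER_CUBIC))
E
python3 - <<'E'
from h import *
im=optics.get_image("top")
crop(im,270,95,130,130,5 if 0 else 4,"pics/c1.png")
crop(im,270,210,130,110,5,"pics/c2.png")
a=im["pixels"][130:250,140:240,::-1]; b=im["pixels"][130:250,420:520,::-1]
cv2.imwrite("pics/c3.png",cv2.resize(np.hstack([a,b]),None,fx=4,fy=4,interpolation=cv2.INTER_CUBIC))
E
```

```text
(no output)
```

View pics/c1.png

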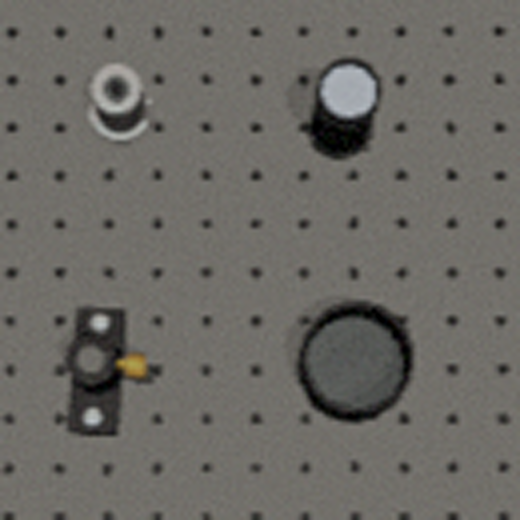

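View pics/c2.png

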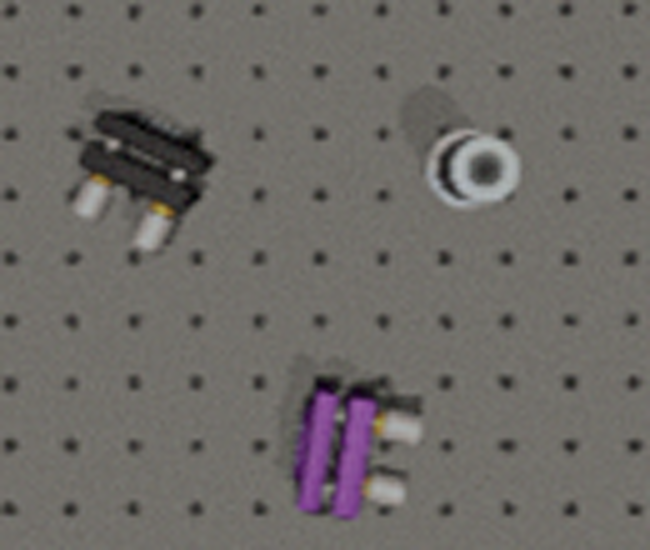

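View pics/c3.png

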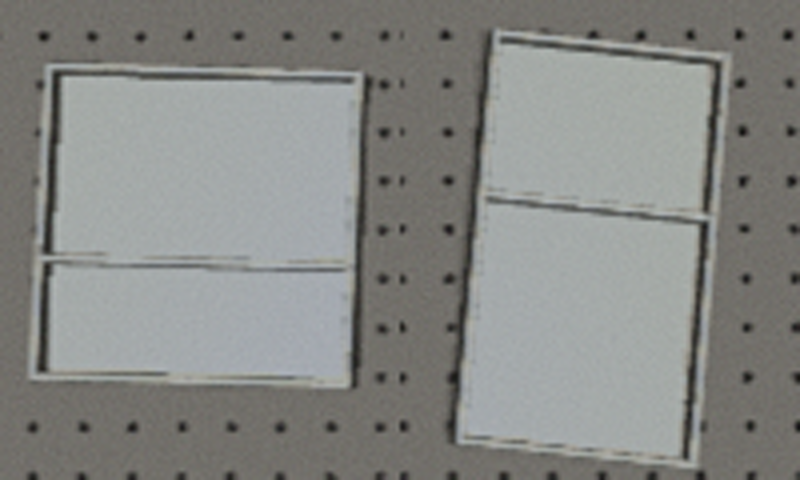

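```bash
cat > meas.py <<'E'
from h import *
def C(x,y,s,u0,v0): return ((x+.5)/s-.5+u0,(y+.5)/s-.5+v0)
im=optics.get_image("top"); si=optics.get_image("side")
P=dict(short=(C(117,89,4,270,95),.05),slim=(C(348,90,4,270,95),.084),post=(C(93,360,4,270,95),.057),
 wide=(C(355,360,4,270,95),.044),mount=(C(147,156,5,270,210),.052),tall=(C(487,170,5,270,210),.1))
for k,(c,z) in P.items():
    p=bp(im,*c,z); print(k,p.round(4),"side px top",pj(si,p).round(1),"base",pj(si,[p[0],p[1],0]).round(1))
a=bp(im,*C(97,118,5,270,210),.052);b=bp(im,*C(213,160,5,270,210),.052);print("mount edge",b-a,np.hypot(*(b-a)[:2]))
for n,u0,L in(("sq",140,[(45,66),(364,74),(30,380),(352,388)]),("ob",320,[(492,30),(731,57),(456,442),(696,466)])):
    q=np.array([bp(im,*C(x,y,4,u0,130),.018)[:2] for x,y in L]); TL,TR,BL,BR=q
    ax=(TL+TR-BL-BR)/2; ay=(TL+BL-TR-BR)/2
    print(n,"centre",q.mean(0).round(4),"len",np.hypot(*ax).round(4),np.hypot(*ay).round(4),"yaw",np.degrees(np.arctan2(ax[1],ax[0])).round(2),np.degrees(np.arctan2(-ay[0],ay[1])).round(2))
from scipy.spatial.transform import Rotation as R
print(R.from_rotvec(read_state()["tool_rot"]).as_matrix().round(3))
crop(si,190,120,230,130,3,"pics/s1.png")
E
python3 meas.py
```

```text
short [0.6938 0.0554 0.05  ] side px top [237.6 191.5] base [239.6 209.7]
slim [ 0.6846 -0.0552  0.084 ] side px top [258.9 154.6] base [260.9 184.4]
post [0.5598 0.066  0.057 ] side px top [294.6 201.7] base [294.9 222.9]
wide [ 0.5614 -0.0607  0.044 ] side px top [309.8 175.7] base [309.6 191.1]
mount [0.4522 0.054  0.052 ] side px top [346.  208.9] base [344.5 228.3]
tall [ 0.447 -0.072  0.1  ] side px top [360.6 159.7] base [357.1 196.1]
mount edge [-0.0160363  -0.04451073  0.        ] 0.04731140012891451
sq centre [0.5612 0.276 ] len 0.1578 0.1603 yaw -1.31 -1.4
ob centre [ 0.551  -0.2814] len 0.207 0.1199 yaw -6.04 -6.09
[[-0.     0.307  0.952]
 [-0.001  0.952 -0.307]
 [-1.    -0.001 -0.   ]]
```

View pics/s1.png

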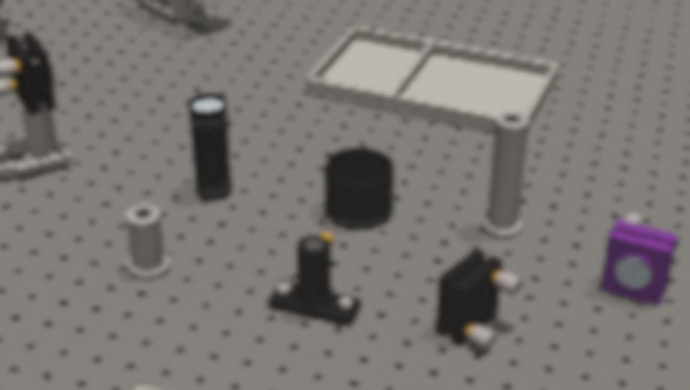

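Sizes agree with the given ones (trays 207x120 and 158x160, mount 47 wide), and the side-view projections land on the objects. The black mount is confirmed in the crop. I'm starting toward the wide tube.

Call:
{"name": "carry_out", "arguments": {"travel": [[0, -12, 14], [0, -24, 27.5], [0, -24, 27.5], [0, -24, 27.5], [0, -24, 27.5], [0, -24, 27.5], [0, -24, 27.5], [0, -24, 27.5]], "rot": [[0, 0, 0], [0, 0, 0], [0, 0, 0], [0, 0, 0], [0, 0, 0], [0, 0, 0], [0, 0, 0], [0, 0, 0]], "hand": 1}}

```text
t: 0.92
eef_pos: [0.3258, 0.3348, 0.4048]
tool_rot: [0.244, 1.557, -0.244]
contact_force: [0.7, 0.1, 0.7]
grip_width: 0.0854
```

Call:
{"name": "carry_out", "arguments": {"travel": [[0, -24, 27.5], [0, -24, 27.5], [0, -24, 27.5], [0, -24, 27.5], [0, -24, 27.5], [0, -24, 27.5], [0, -24, 27.5], [0, -24, 27.5]], "rot": [[0, 0, 0], [0, 0, 0], [0, 0, 0], [0, 0, 0], [0, 0, 0], [0, 0, 0], [0, 0, 0], [0, 0, 0]]}}

```text
t: 1.58
eef_pos: [0.4764, 0.0844, 0.4048]
tool_rot: [0.245, 1.557, -0.245]
contact_force: [0.3, 0.6, 0.1]
grip_width: 0.0854
```

Call:
{"name": "carry_out", "arguments": {"travel": [[0, -24, 27.5], [0, -24, 27.5], [0, -24, 27.5], [0, -12, 14], [0, 0, 0], [0, 0, 0], [0, 0, 0]], "rot": [[0, 0, 0], [0, 0, 0], [0, 0, 0], [0, 0, 0], [-6, 0, 0], [-6, 0, 0], [0, 0, 0]]}}

```text
t: 2.17
eef_pos: [0.5421, -0.024, 0.4044]
tool_rot: [0.078, 1.57, -0.078]
contact_force: [-0.4, 0.2, -0.6]
grip_width: 0.0855
```

```bash
cat > go.py <<'E'
# go.py x y z [yaw of jaw axis deg]: remaining shift in tool axes (mm), turn about tool x
import sys; from h import *
from scipy.spatial.transform import Rotation as R
s=read_state(); M=R.from_rotvec(s["tool_rot"]).as_matrix()
t=np.array([float(a) for a in sys.argv[1:4]]); d=M.T@(t-s["eef_pos"])*1e3
yaw=np.degrees(np.arctan2(M[1,1],M[0,1]))
print("t",round(s["t"],2),"pos",s["eef_pos"].round(4),"yaw",yaw.round(2),"tilt xaxis",M[:,0].round(4),"width",round(s["grip_width"],4),"F",s["contact_force"].round(1))
print("tool shift mm",d.round(1), "turn x", (yaw-float(sys.argv[4])) if len(sys.argv)>4 else "")
E
python3 go.py 0.5614 -0.0607 0.3 84
```

```text
t 2.17 pos [ 0.5421 -0.024   0.4044] yaw 84.28 tilt xaxis [-6.e-04  0.e+00 -1.e+00] width 0.0855 F [-0.4  0.2 -0.6]
tool shift mm [104.4 -34.6  22.9] turn x 0.28103930331592153
```

Call:
{"name": "carry_out", "arguments": {"travel": [[0, -17.3, 11.5], [0, -17.3, 11.4], [30, 0, 0], [35, 0, 0], [35, 0, 0], [35, 0, 0], [25, 0, 0], [0, 0, 0]], "rot": [[0, 0, 0], [0, 0, 0], [0, 0, 0], [0, 0, 0], [0, 0, 0], [0, 0, 0], [0, 0, 0], [0, 0, 0]]}}

```text
t: 2.83
eef_pos: [0.5585, -0.0593, 0.2399]
tool_rot: [0.084, 1.579, -0.081]
contact_force: [-0.8, -0.0, -0.3]
grip_width: 0.0856
```

```bash
python3 go.py 0.5614 -0.0607 0.183 84; python3 - <<'E'
from h import *
im=optics.get_image("side");crop(im,200,80,220,150,3,"pics/s2.png")
E
```

```text
t 2.83 pos [ 0.5585 -0.0593  0.2399] yaw 83.98 tilt xaxis [-0.0093  0.0021 -1.    ] width 0.0856 F [-0.8 -0.  -0.3]
tool shift mm [56.9 -1.1  3.5] turn x -0.015423949445704466
```

View pics/s2.png

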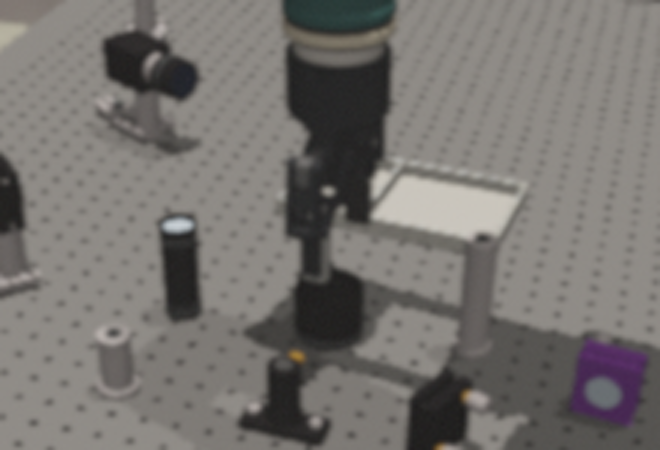

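The gripper is centred over the wide tube, which sits at about (330,305) in this crop, with the pads either side of it. Descending.

Call:
{"name": "carry_out", "arguments": {"travel": [[19, 0, 1], [19, 0, 1], [18, 0, 0], [0, 0, 0]], "rot": [[0, 0, 0], [0, 0, 0], [0, 0, 0], [0, 0, 0]]}}

```text
t: 3.22
eef_pos: [0.5631, -0.0601, 0.1882]
tool_rot: [0.081, 1.571, -0.081]
contact_force: [-0.7, 0.1, 0.4]
grip_width: 0.0856
```

```bash
python3 go.py 0.5614 -0.0607 0.183 84
```

```text
t 3.22 pos [ 0.5631 -0.0601  0.1882] yaw 84.07 tilt xaxis [-1.4e-03  2.0e-04 -1.0e+00] width 0.0856 F [-0.7  0.1  0.4]
tool shift mm [ 5.2 -0.7 -1.6] turn x 0.06569495824787452
```

Call:
{"name": "carry_out", "arguments": {"travel": [[0, -0.5, -1.5], [0, 0, 0], [0, 0, 0], [0, 0, 0], [0, 0, 0], [0, 0, 0], [0, 0, 0], [0, 0, 0]], "rot": [[0, 0, 0], [0, 0, 0], [0, 0, 0], [0, 0, 0], [0, 0, 0], [0, 0, 0], [0, 0, 0], [0, 0, 0]], "hand": 0}}

```text
t: 3.88
eef_pos: [0.5624, -0.0609, 0.1912]
tool_rot: [0.08, 1.566, -0.081]
contact_force: [-1.9, 0.3, 8.2]
grip_width: 0.0544
```

```bash
python3 go.py 0.5614 -0.0607 0.183 84; python3 - <<'E'
from math import *
a=radians(-6.05);cx,cy=.551,-.2814
for n,x,y in(("wide",-.041,0),("tall",.062,0)): print(n,cx+x*cos(a)-y*sin(a),cy+x*sin(a)+y*cos(a))
a=radians(-1.35);cx,cy=.5612,.276
for n,x,y in(("mount",.036,0),("short",-.0485,0)): print(n,cx+x*cos(a)-y*sin(a),cy+x*sin(a)+y*cos(a))
E
```

```text
t 3.88 pos [ 0.5624 -0.0609  0.1912] yaw 84.13 tilt xaxis [ 0.0032 -0.001  -1.    ] width 0.0544 F [-1.9  0.3  8.2]
tool shift mm [ 8.2  0.1 -1.1] turn x 0.1318464895705489
wide 0.5102283577655302 -0.27707875139521093
tall 0.6126546785009057 -0.28793457106090053
mount 0.597190007487848 0.27515184846599006
short 0.512713462134427 0.2771426485944301
```

Call:
{"name": "carry_out", "arguments": {"travel": [[-8, 0, 0], [-25, 0, 0], [-30, 0, 0], [-25, 0, 0], [0, 0, 0]], "rot": [[0, 0, 0], [0, 0, 0], [0, 0, 0], [0, 0, 0], [0, 0, 0]]}}

```text
t: 4.3
eef_pos: [0.5639, -0.0611, 0.2829]
tool_rot: [0.079, 1.559, -0.082]
contact_force: [1.0, 0.3, -1.0]
grip_width: 0.0535
```

```bash
python3 go.py 0.5102 -0.2771 0.28 84; python3 - <<'E'
from h import *
im=optics.get_image("side");crop(im,200,80,220,150,3,"pics/s3.png")
E
```

```text
t 4.3 pos [ 0.5639 -0.0611  0.2829] yaw 84.13 tilt xaxis [ 0.0098 -0.0024 -0.9999] width 0.0535 F [ 1.   0.3 -1. ]
tool shift mm [   2.9 -220.3  -31.3] turn x 0.13088769584135207
```

View pics/s3.png

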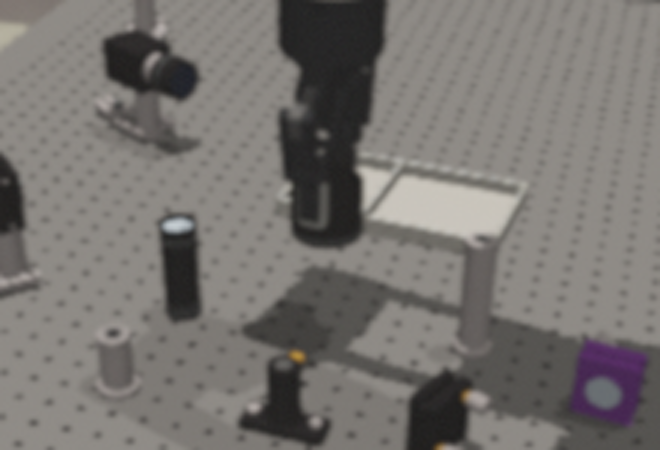

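The wide tube at about (328,205) is held and about 90 mm up. Now over the larger bay.

Call:
{"name": "carry_out", "arguments": {"travel": [[0, -16, -2.5], [0, -34, -5], [0, -34, -5], [0, -34, -5], [0, -34, -5], [0, -34, -5], [0, -34, -4], [0, 0, 0]], "rot": [[0, 0, 0], [0, 0, 0], [0, 0, 0], [0, 0, 0], [0, 0, 0], [0, 0, 0], [0, 0, 0], [0, 0, 0]]}}

```text
t: 5.02
eef_pos: [0.5068, -0.2818, 0.2766]
tool_rot: [0.081, 1.568, -0.086]
contact_force: [1.1, 0.3, -1.5]
grip_width: 0.0541
```

Call:
{"name": "carry_out", "arguments": {"travel": [[15, 0, 0], [25, 0, 0], [20, 0, 0], [10, 0, 0], [0, 0, 0], [0, 0, 0]], "rot": [[0, 0, 0], [0, 0, 0], [0, 0, 0], [0, 0, 0], [0, 0, 0], [0, 0, 0]]}}

```text
t: 5.52
eef_pos: [0.5077, -0.2759, 0.2063]
tool_rot: [0.081, 1.571, -0.08]
contact_force: [-0.4, -0.7, -1.0]
grip_width: 0.0541
```

```bash
python3 go.py 0.5102 -0.2771 0.195 84; python3 - <<'E'
from h import *
im=optics.get_image("side");crop(im,250,80,160,120,4,"pics/s4.png")
im=optics.get_image("top");crop(im,400,120,130,140,4,"pics/t4.png")
E
```

```text
t 5.52 pos [ 0.5077 -0.2759  0.2063] yaw 84.15 tilt xaxis [-1.4e-03  9.0e-04 -1.0e+00] width 0.0541 F [-0.4 -0.7 -1. ]
tool shift mm [11.3 -0.9  2.7] turn x 0.14754500247835267
```

View pics/s4.png

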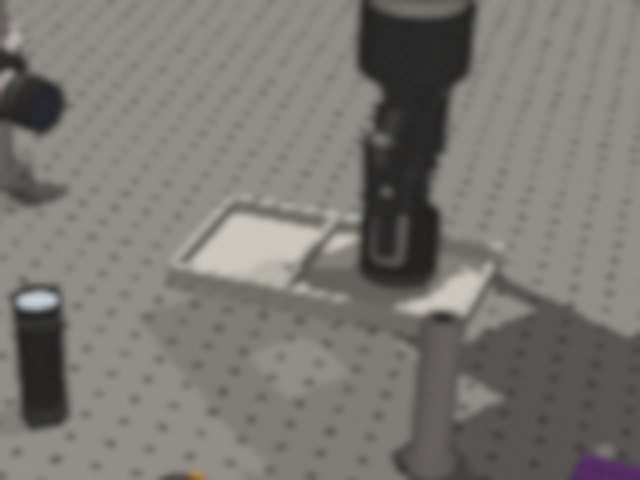

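View pics/t4.png

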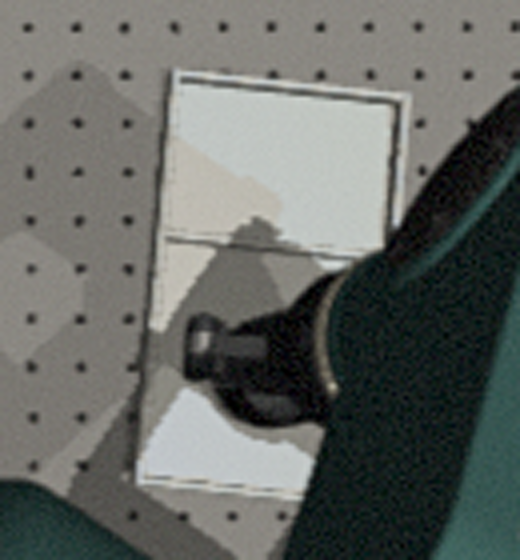

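The tube hangs in the larger bay just above the floor: bottom at about (400,275) in the side crop, pads clear of the walls. Lowering.

Call:
{"name": "carry_out", "arguments": {"travel": [[5, 0, 2], [3, 0, 0], [2, 0, 0], [1, 0, 0], [0, 0, 0], [0, 0, 0]], "rot": [[0, 0, 0], [0, 0, 0], [0, 0, 0], [0, 0, 0], [0, 0, 0], [0, 0, 0]]}}

```text
t: 6.12
eef_pos: [0.5098, -0.2765, 0.1957]
tool_rot: [0.08, 1.569, -0.08]
contact_force: [-0.3, -0.1, -1.5]
grip_width: 0.0541
```

Call:
{"name": "carry_out", "arguments": {"travel": [[1, 0, 0], [1, 0, 0], [0, 0, 0], [0, 0, 0]], "rot": [[0, 0, 0], [0, 0, 0], [0, 0, 0], [0, 0, 0]]}}

```text
t: 6.45
eef_pos: [0.5098, -0.2766, 0.1952]
tool_rot: [0.08, 1.569, -0.081]
contact_force: [-3.6, 2.0, 12.2]
grip_width: 0.0541
```

Call:
{"name": "carry_out", "arguments": {"travel": [[-1, 0, 0], [0, 0, 0], [0, 0, 0], [0, 0, 0]], "rot": [[0, 0, 0], [0, 0, 0], [0, 0, 0], [0, 0, 0]], "hand": 0.8}}

```text
t: 6.78
eef_pos: [0.5099, -0.2766, 0.1947]
tool_rot: [0.08, 1.569, -0.081]
contact_force: [-0.8, 0.1, -0.8]
grip_width: 0.0684
```

Call:
{"name": "carry_out", "arguments": {"travel": [[-10, 0, 0], [-25, 0, 0], [-35, 0, 0], [-30, 0, 0], [0, 0, 0]], "rot": [[0, 0, 0], [0, 0, 0], [0, 0, 0], [0, 0, 0], [0, 0, 0]]}}

```text
t: 7.2
eef_pos: [0.5119, -0.2779, 0.3011]
tool_rot: [0.076, 1.561, -0.085]
contact_force: [0.3, -0.1, 0.2]
grip_width: 0.0683
```

```bash
python3 go.py 0.6846 -0.0552 0.31 84; python3 - <<'E'
from h import *
im=optics.get_image("side");crop(im,250,80,160,120,4,"pics/s5.png")
E
```

```text
t 7.2 pos [ 0.5119 -0.2779  0.3011] yaw 84.14 tilt xaxis [ 0.0084 -0.006  -0.9999] width 0.0683 F [ 0.3 -0.1  0.2]
tool shift mm [ -8.8 239.1 149.1] turn x 0.13959200289207274
```

View pics/s5.png

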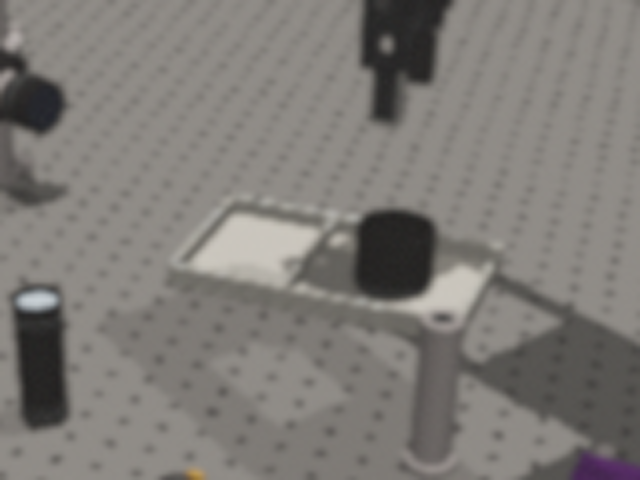

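The wide tube stands upright in the larger bay, centre at about (395,255). Next, the slim tube.

Call:
{"name": "carry_out", "arguments": {"travel": [[-1, 17, 11], [-1, 35, 21.5], [-1, 35, 21.5], [-1, 35, 21.5], [-1, 35, 21.5], [-1, 35, 21.5], [0, 35, 21.5], [0, 12, 8.5]], "rot": [[0, 0, 0], [0, 0, 0], [0, 0, 0], [0, 0, 0], [0, 0, 0], [0, 0, 0], [0, 0, 0], [0, 0, 0]], "hand": 0.8}}

```text
t: 7.92
eef_pos: [0.6842, -0.0493, 0.2999]
tool_rot: [0.08, 1.569, -0.077]
contact_force: [0.0, -0.3, -0.7]
grip_width: 0.0684
```

Call:
{"name": "carry_out", "arguments": {"travel": [[0, 0, 0], [0, 0, 0], [0, 0, 0]], "rot": [[0, 0, 0], [0, 0, 0], [0, 0, 0]]}}

```text
t: 8.17
eef_pos: [0.6809, -0.0547, 0.2998]
tool_rot: [0.08, 1.572, -0.081]
contact_force: [-0.2, -0.7, 0.4]
grip_width: 0.0679
```

```bash
python3 go.py 0.6846 -0.0552 0.219 84
```

```text
t 8.17 pos [ 0.6809 -0.0547  0.2998] yaw 84.13 tilt xaxis [-2.5e-03 -4.0e-04 -1.0e+00] width 0.0679 F [-0.2 -0.7  0.4]
tool shift mm [80.8 -0.1  3.9] turn x 0.1255127330333039
```

Call:
{"name": "carry_out", "arguments": {"travel": [[15, 0, 2], [25, 0, 1.5], [25, 0, 0], [15, 0, 0], [0, 0, 0], [0, 0, 0], [0, 0, 0]], "rot": [[0, 0, 0], [0, 0, 0], [0, 0, 0], [0, 0, 0], [0, 0, 0], [0, 0, 0], [0, 0, 0]]}}

```text
t: 8.75
eef_pos: [0.6855, -0.0555, 0.2218]
tool_rot: [0.081, 1.568, -0.082]
contact_force: [0.3, 0.1, 0.2]
grip_width: 0.0685
```

```bash
python3 go.py 0.6846 -0.0552 0.219 84; python3 - <<'E'
from h import *
im=optics.get_image("side");crop(im,190,80,160,120,4,"pics/s6.png")
E
```

```text
t 8.75 pos [ 0.6855 -0.0555  0.2218] yaw 84.06 tilt xaxis [ 1.e-03 -4.e-04 -1.e+00] width 0.0685 F [0.3 0.1 0.2]
tool shift mm [ 2.8  0.2 -0.9] turn x 0.05616208769387754
```

View pics/s6.png

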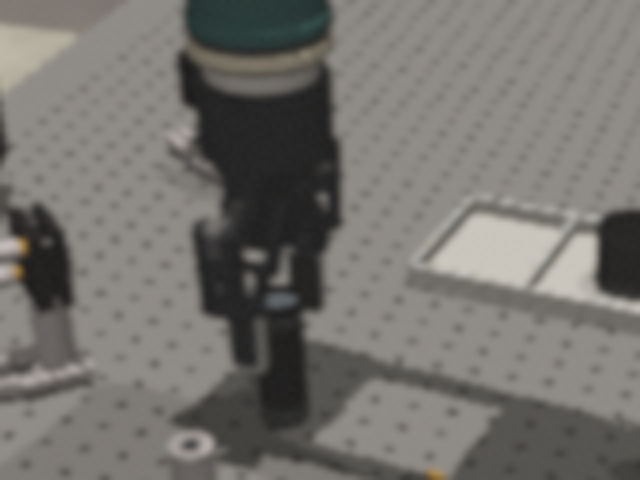

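The jaws straddle the slim tube (285,360), well centred. Gripping and lifting.

Call:
{"name": "carry_out", "arguments": {"travel": [[0, 0, -0.5], [0, 0, 0], [0, 0, 0], [0, 0, 0], [0, 0, 0], [0, 0, 0], [0, 0, 0], [0, 0, 0]], "rot": [[0, 0, 0], [0, 0, 0], [0, 0, 0], [0, 0, 0], [0, 0, 0], [0, 0, 0], [0, 0, 0], [0, 0, 0]], "hand": 0}}

```text
t: 9.47
eef_pos: [0.6853, -0.0543, 0.2218]
tool_rot: [0.08, 1.568, -0.081]
contact_force: [0.2, -0.7, 6.9]
grip_width: 0.0292
```

Call:
{"name": "carry_out", "arguments": {"travel": [[-8, 0, 0], [-25, 0, 0], [-30, 0, 0], [-30, 0, 0], [-25, 0, 0], [0, 0, 0], [0, 0, 0]], "rot": [[0, 0, 0], [0, 0, 0], [0, 0, 0], [0, 0, 0], [0, 0, 0], [0, 0, 0], [0, 0, 0]]}}

```text
t: 10.05
eef_pos: [0.6855, -0.0543, 0.3409]
tool_rot: [0.08, 1.565, -0.081]
contact_force: [0.2, 0.2, -1.2]
grip_width: 0.0291
```

```bash
python3 go.py 0.5100 -0.2769 0.33 84; python3 - <<'E'
from h import *
im=optics.get_image("side");cv2.imwrite("pics/s7.png",im["pixels"][:,:,::-1])
im=optics.get_image("top");crop(im,400,120,130,140,4,"pics/t7.png")
E
```

```text
t 10.05 pos [ 0.6855 -0.0543  0.3409] yaw 84.14 tilt xaxis [ 3.9e-03 -8.0e-04 -1.0e+00] width 0.0291 F [ 0.2  0.2 -1.2]
tool shift mm [  10.4 -239.4 -151.9] turn x 0.14360178223869013
```

View pics/s7.png

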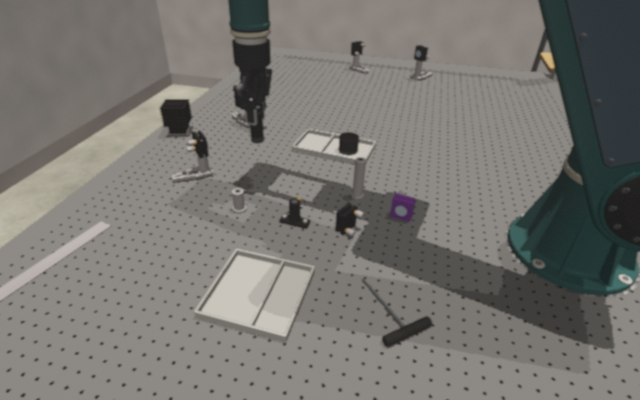

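View pics/t7.png

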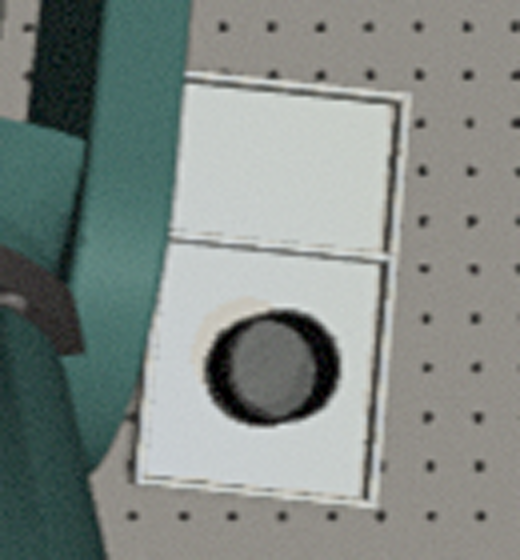

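```bash
python3 - <<'E'
from h import *
from scipy.optimize import minimize
im=optics.get_image("top")
g=im["pixels"].mean(2)[185:235,440:500].astype(np.float32)
m=(g<75).astype(np.uint8)
n,l,st,c=cv2.connectedComponentsWithStats(m); i=1+np.argmax(st[1:,4]); cn=cv2.findContours((l==i).astype(np.uint8),cv2.RETR_EXTERNAL,cv2.CHAIN_APPROX_NONE)[0][0]
mo=cv2.moments(cn);obs=np.array([mo["m10"]/mo["m00"]+440,mo["m01"]/mo["m00"]+185]); print(obs,mo["m00"])
th=np.linspace(0,6.28,60)
def mod(p):
    pts=[pj(im,[p[0]+.028*np.cos(t),p[1]+.028*np.sin(t),z]) for z in(.004,.048) for t in th]
    h=cv2.convexHull(np.float32(pts));q=cv2.moments(h);return np.array([q["m10"],q["m01"]])/q["m00"],q["m00"]
r=minimize(lambda p:((mod(p)[0]-obs)**2).sum(),[.51,-.277],method="Nelder-Mead");print(r.x,r.fun,mod(r.x)[1])
E
```

```text
[467.8169697  211.65284848] 687.5
[ 0.50986419 -0.2768077 ] 3.764693695189341e-05 816.869433757849
```

The slim tube is held upright (257,130 in side). The wide tube sits at (0.510, -0.277), where it was placed. Carrying the slim tube over.

Call:
{"name": "carry_out", "arguments": {"travel": [[0, -15, -9.5], [0, -32, -20.5], [0, -32, -20.5], [0, -32, -20.5], [0, -32, -20.5], [0, -32, -20.5], [0, -32, -20], [0, -22, -13.5]], "rot": [[0, 0, 0], [0, 0, 0], [0, 0, 0], [0, 0, 0], [0, 0, 0], [0, 0, 0], [0, 0, 0], [0, 0, 0]]}}

```text
t: 10.87
eef_pos: [0.5135, -0.2693, 0.3373]
tool_rot: [0.082, 1.573, -0.081]
contact_force: [0.0, -0.2, -1.2]
grip_width: 0.0292
```

Call:
{"name": "carry_out", "arguments": {"travel": [[0, -10, -6.5], [0, 0, 0], [0, 0, 0], [0, 0, 0], [0, 0, 0]], "rot": [[0, 0, 0], [0, 0, 0], [0, 0, 0], [0, 0, 0], [0, 0, 0]]}}

```text
t: 11.28
eef_pos: [0.51, -0.2754, 0.3384]
tool_rot: [0.08, 1.57, -0.079]
contact_force: [-0.3, 0.2, 0.0]
grip_width: 0.0292
```

```bash
python3 go.py 0.5099 -0.2768 0.23 84; python3 - <<'E'
from h import *
im=optics.get_image("side");crop(im,270,60,130,120,5,"pics/s8.png")
E
```

```text
t 11.28 pos [ 0.51   -0.2754  0.3384] yaw 84.21 tilt xaxis [-2.e-04  6.e-04 -1.e+00] width 0.0292 F [-0.3  0.2  0. ]
tool shift mm [ 1.084e+02 -1.400e+00  1.000e-01] turn x 0.21478081262456783
```

View pics/s8.png

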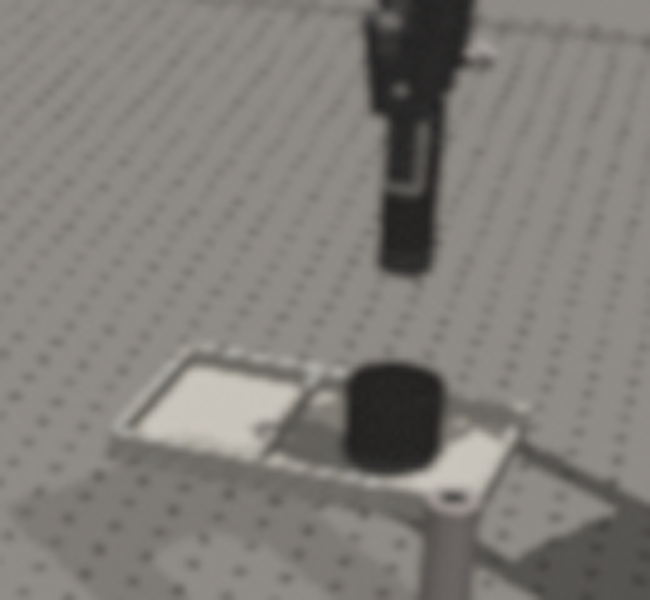

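The slim tube's bottom (407,262) hangs directly above the cup's mouth (395,385). The 12 px offset is the camera's perspective lean. Lowering.

Call:
{"name": "carry_out", "arguments": {"travel": [[10, -1, 0], [20, 0, 0], [20, 0, 0], [20, 0, 0], [15, 0, 0], [10, 0, 0], [5, 0, 0], [0, 0, 0]], "rot": [[0, 0, 0], [0, 0, 0], [0, 0, 0], [0, 0, 0], [0, 0, 0], [0, 0, 0], [0, 0, 0], [0, 0, 0]]}}

```text
t: 12.0
eef_pos: [0.5091, -0.2769, 0.2374]
tool_rot: [0.081, 1.571, -0.079]
contact_force: [0.7, 0.0, -0.5]
grip_width: 0.0291
```

Call:
{"name": "carry_out", "arguments": {"travel": [[2, 0, 0], [2, 0, 0], [2, 0, 0], [1, 0, 0], [0, 0, 0], [0, 0, 0]], "rot": [[0, 0, 0], [0, 0, 0], [0, 0, 0], [0, 0, 0], [0, 0, 0], [0, 0, 0]]}}

```text
t: 12.5
eef_pos: [0.5093, -0.2776, 0.232]
tool_rot: [0.08, 1.569, -0.081]
contact_force: [0.0, -1.1, -0.4]
grip_width: 0.0288
```

Call:
{"name": "carry_out", "arguments": {"travel": [[1, 0, 0], [1, 0, 0], [0, 0, 0], [0, 0, 0]], "rot": [[0, 0, 0], [0, 0, 0], [0, 0, 0], [0, 0, 0]]}}

```text
t: 12.83
eef_pos: [0.5093, -0.2776, 0.2298]
tool_rot: [0.08, 1.569, -0.081]
contact_force: [-0.2, -0.4, -0.7]
grip_width: 0.0295
```

Call:
{"name": "carry_out", "arguments": {"travel": [[1, 0, 0], [1, 0, 0], [0, 0, 0], [0, 0, 0]], "rot": [[0, 0, 0], [0, 0, 0], [0, 0, 0], [0, 0, 0]]}}

```text
t: 13.17
eef_pos: [0.5094, -0.2776, 0.2297]
tool_rot: [0.08, 1.568, -0.081]
contact_force: [-3.2, 2.8, 17.4]
grip_width: 0.0288
```

Contact at the expected height (0.2297 against 0.230). Letting go.

Call:
{"name": "carry_out", "arguments": {"travel": [[-1.5, 0, 0], [0, 0, 0], [0, 0, 0], [0, 0, 0], [0, 0, 0]], "rot": [[0, 0, 0], [0, 0, 0], [0, 0, 0], [0, 0, 0], [0, 0, 0]], "hand": 0.6}}

```text
t: 13.58
eef_pos: [0.5091, -0.2774, 0.2289]
tool_rot: [0.081, 1.57, -0.08]
contact_force: [0.6, 0.5, -0.8]
grip_width: 0.0511
```

Call:
{"name": "carry_out", "arguments": {"travel": [[-10, 0, 0], [-25, 0, 0], [-35, 0, 0], [-30, 0, 0], [0, 0, 0]], "rot": [[0, 0, 0], [0, 0, 0], [0, 0, 0], [0, 0, 0], [0, 0, 0]]}}

```text
t: 14.0
eef_pos: [0.5113, -0.2788, 0.3358]
tool_rot: [0.076, 1.56, -0.085]
contact_force: [1.0, 0.6, 0.3]
grip_width: 0.0512
```

```bash
python3 go.py 0.447 -0.072 0.33 84; python3 - <<'E'
from h import *
im=optics.get_image("side");crop(im,270,60,130,120,5,"pics/s9.png")
E
```

```text
t 14.0 pos [ 0.5113 -0.2788  0.3358] yaw 84.14 tilt xaxis [ 0.0086 -0.0062 -0.9999] width 0.0512 F [1.  0.6 0.3]
tool shift mm [  4.  199.2 -85.1] turn x 0.14281175523741751
```

View pics/s9.png

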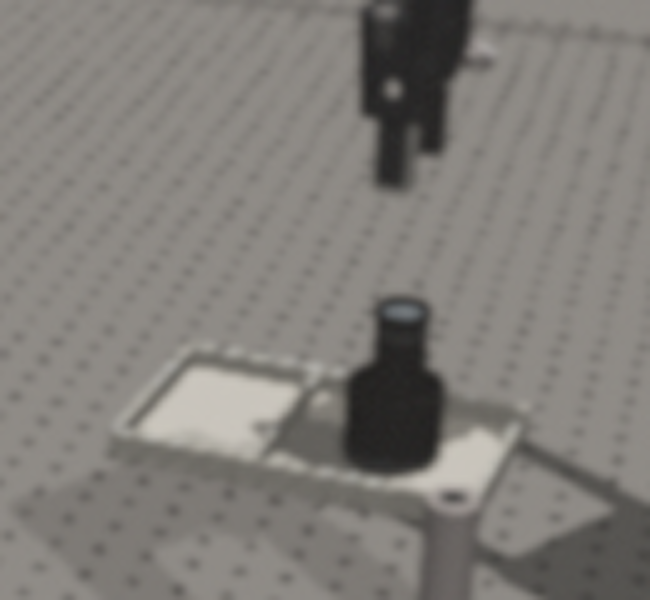

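The slim tube stands upright in the wide tube, its lens end at (403,312). Next, the tall pillar.

Call:
{"name": "carry_out", "arguments": {"travel": [[0, 17, -7], [0, 33, -14], [0, 33, -14], [0, 33, -14], [0, 33, -14], [0, 33, -14], [0, 17, -8], [0, 0, 0]], "rot": [[0, 0, 0], [0, 0, 0], [0, 0, 0], [0, 0, 0], [0, 0, 0], [0, 0, 0], [0, 0, 0], [0, 0, 0]], "hand": 0.75}}

```text
t: 14.72
eef_pos: [0.4421, -0.0674, 0.3282]
tool_rot: [0.08, 1.574, -0.077]
contact_force: [0.5, 0.4, 0.0]
grip_width: 0.0639
```

Call:
{"name": "carry_out", "arguments": {"travel": [[0, 0, 0], [0, 0, 0], [0, 0, 0], [0, 0, 0]], "rot": [[0, 0, 0], [0, 0, 0], [0, 0, 0], [0, 0, 0]]}}

```text
t: 15.05
eef_pos: [0.4456, -0.0719, 0.3291]
tool_rot: [0.081, 1.569, -0.082]
contact_force: [-0.0, -0.5, 0.7]
grip_width: 0.0638
```

```bash
python3 go.py 0.447 -0.072 0.223 84
```

```text
t 15.05 pos [ 0.4456 -0.0719  0.3291] yaw 84.06 tilt xaxis [ 2.e-04 -4.e-04 -1.e+00] width 0.0638 F [-0.  -0.5  0.7]
tool shift mm [106.1   0.    1.4] turn x 0.06205497651147596
```

Call:
{"name": "carry_out", "arguments": {"travel": [[15, 0, 1], [25, 0, 0], [30, 0, 0], [22, 0, 0], [14, 0, 0], [0, 0, 0], [0, 0, 0], [0, 0, 0]], "rot": [[0, 0, 0], [0, 0, 0], [0, 0, 0], [0, 0, 0], [0, 0, 0], [0, 0, 0], [0, 0, 0], [0, 0, 0]]}}

```text
t: 15.72
eef_pos: [0.4466, -0.0715, 0.2238]
tool_rot: [0.081, 1.568, -0.081]
contact_force: [0.4, -0.7, -0.4]
grip_width: 0.0642
```

```bash
python3 go.py 0.447 -0.072 0.223 84; python3 - <<'E'
from h import *
im=optics.get_image("side");crop(im,290,90,140,120,5,"pics/s10.png")
E
```

```text
t 15.72 pos [ 0.4466 -0.0715  0.2238] yaw 84.1 tilt xaxis [ 9.e-04 -4.e-04 -1.e+00] width 0.0642 F [ 0.4 -0.7 -0.4]
tool shift mm [ 0.8 -0.4  0.4] turn x 0.09692545236508465
```

View pics/s10.png

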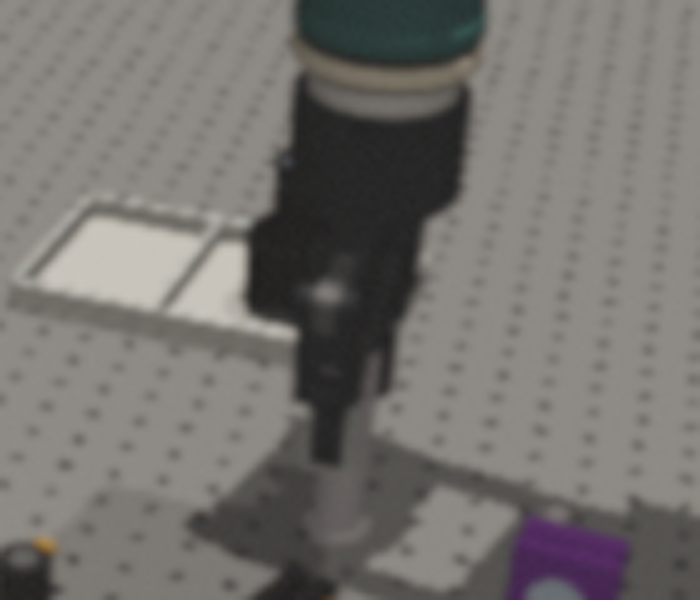

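The jaws are around the tall pillar (345,440). Gripping and lifting.

Call:
{"name": "carry_out", "arguments": {"travel": [[0, 0, 0], [0, 0, 0], [0, 0, 0], [0, 0, 0], [0, 0, 0], [0, 0, 0], [0, 0, 0], [0, 0, 0]], "rot": [[0, 0, 0], [0, 0, 0], [0, 0, 0], [0, 0, 0], [0, 0, 0], [0, 0, 0], [0, 0, 0], [0, 0, 0]], "hand": 0}}

```text
t: 16.43
eef_pos: [0.4463, -0.0709, 0.224]
tool_rot: [0.08, 1.568, -0.08]
contact_force: [-0.1, 1.7, 5.9]
grip_width: 0.024
```

Call:
{"name": "carry_out", "arguments": {"travel": [[-8, 0, 0], [-20, 0, 0], [-25, 0, 0], [-25, 0, 0], [-22, 0, 0], [0, 0, 0], [0, 0, 0], [0, 0, 0]], "rot": [[0, 0, 0], [0, 0, 0], [0, 0, 0], [0, 0, 0], [0, 0, 0], [0, 0, 0], [0, 0, 0], [0, 0, 0]]}}

```text
t: 17.1
eef_pos: [0.4453, -0.0707, 0.3225]
tool_rot: [0.081, 1.571, -0.08]
contact_force: [0.2, 0.4, -4.1]
grip_width: 0.0237
```

```bash
python3 go.py 0.6127 -0.2879 0.33 84
```

```text
t 17.1 pos [ 0.4453 -0.0707  0.3225] yaw 84.14 tilt xaxis [-1.3e-03  3.0e-04 -1.0e+00] width 0.0237 F [ 0.2  0.4 -4.1]
tool shift mm [  -7.7 -199.   188.7] turn x 0.13840607435840013
```

Call:
{"name": "carry_out", "arguments": {"travel": [[-2, 0, 15], [-3, -10, 35], [-3, -20, 33], [0, -26, 30], [0, -30, 26], [0, -32, 22], [0, -32, 18], [0, -25, 8]], "rot": [[0, 0, 0], [0, 0, 0], [0, 0, 0], [0, 0, 0], [0, 0, 0], [0, 0, 0], [0, 0, 0], [0, 0, 0]]}}

```text
t: 17.77
eef_pos: [0.6155, -0.2667, 0.3283]
tool_rot: [0.081, 1.571, -0.08]
contact_force: [1.0, 0.1, -3.8]
grip_width: 0.0235
```

Call:
{"name": "carry_out", "arguments": {"travel": [[0, -16, 2], [0, -8, 0], [0, 0, 0], [0, 0, 0], [0, 0, 0], [0, 0, 0]], "rot": [[0, 0, 0], [0, 0, 0], [0, 0, 0], [0, 0, 0], [0, 0, 0], [0, 0, 0]]}}

```text
t: 18.27
eef_pos: [0.6133, -0.2865, 0.3312]
tool_rot: [0.08, 1.57, -0.079]
contact_force: [0.8, -1.1, -3.3]
grip_width: 0.0235
```

```bash
python3 go.py 0.6127 -0.2879 0.228 84;  python3 - <<'E'
from h import *
im=optics.get_image("side");crop(im,250,40,150,130,5,"pics/s11.png")
E
```

```text
t 18.27 pos [ 0.6133 -0.2865  0.3312] yaw 84.21 tilt xaxis [-8.e-04  9.e-04 -1.e+00] width 0.0235 F [ 0.8 -1.1 -3.3]
tool shift mm [103.2  -1.5  -0.4] turn x 0.2087010423429092
```

View pics/s11.png

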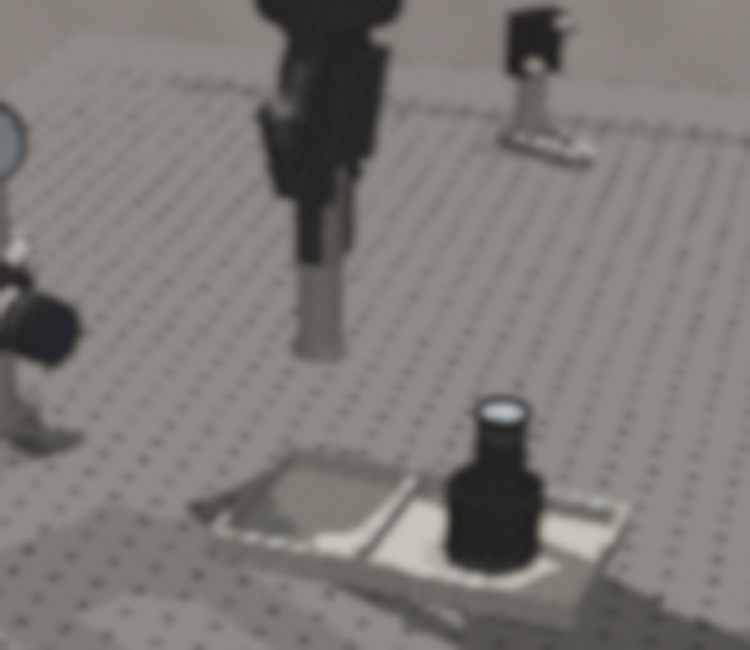

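The pillar hangs at (318,350) above the small bay. Lowering.

Call:
{"name": "carry_out", "arguments": {"travel": [[12, 0, 0], [20, 0, 0], [20, 0, 0], [20, 0, 0], [14, 0, 0], [8, 0, 0], [4, 0, 0], [0, 0, 0]], "rot": [[0, 0, 0], [0, 0, 0], [0, 0, 0], [0, 0, 0], [0, 0, 0], [0, 0, 0], [0, 0, 0], [0, 0, 0]]}}

```text
t: 18.98
eef_pos: [0.6134, -0.2878, 0.2322]
tool_rot: [0.081, 1.571, -0.08]
contact_force: [0.9, 0.2, -3.9]
grip_width: 0.0238
```

Call:
{"name": "carry_out", "arguments": {"travel": [[2, 0, 0], [1, 0, 0], [1, 0, 0], [0, 0, 0], [0, 0, 0]], "rot": [[0, 0, 0], [0, 0, 0], [0, 0, 0], [0, 0, 0], [0, 0, 0]]}}

```text
t: 19.4
eef_pos: [0.6138, -0.2883, 0.2298]
tool_rot: [0.08, 1.569, -0.081]
contact_force: [0.6, 0.5, -3.4]
grip_width: 0.0239
```

Call:
{"name": "carry_out", "arguments": {"travel": [[1, 0, 0], [1, 0, 0], [0, 0, 0], [0, 0, 0]], "rot": [[0, 0, 0], [0, 0, 0], [0, 0, 0], [0, 0, 0]]}}

```text
t: 19.73
eef_pos: [0.6139, -0.2883, 0.2281]
tool_rot: [0.08, 1.568, -0.081]
contact_force: [-0.7, 0.8, 4.4]
grip_width: 0.0237
```

Touchdown at the expected height. Releasing.

Call:
{"name": "carry_out", "arguments": {"travel": [[0, 0, 0], [0, 0, 0], [0, 0, 0], [0, 0, 0], [0, 0, 0]], "rot": [[0, 0, 0], [0, 0, 0], [0, 0, 0], [0, 0, 0], [0, 0, 0]], "hand": 0.6}}

```text
t: 20.15
eef_pos: [0.6137, -0.2883, 0.2271]
tool_rot: [0.08, 1.569, -0.08]
contact_force: [-0.0, 0.0, -0.7]
grip_width: 0.0516
```

Call:
{"name": "carry_out", "arguments": {"travel": [[-10, 0, 0], [-25, 0, 0], [-35, 0, 0], [-30, 0, 0], [0, 0, 0], [0, 0, 0]], "rot": [[0, 0, 0], [0, 0, 0], [0, 0, 0], [0, 0, 0], [0, 0, 0], [0, 0, 0]]}}

```text
t: 20.65
eef_pos: [0.6145, -0.2887, 0.3306]
tool_rot: [0.078, 1.564, -0.083]
contact_force: [-0.1, 0.5, -0.1]
grip_width: 0.0513
```

```bash
python3 go.py 0.6938 0.0554 0.32 84; python3 - <<'E'
from h import *
im=optics.get_image("side");crop(im,250,40,150,130,5,"pics/s12.png")
E
```

```text
t 20.65 pos [ 0.6145 -0.2887  0.3306] yaw 84.14 tilt xaxis [ 0.005  -0.0031 -1.    ] width 0.0513 F [-0.1  0.5 -0.1]
tool shift mm [  9.9 350.4  43.7] turn x 0.1379321018752364
```

View pics/s12.png

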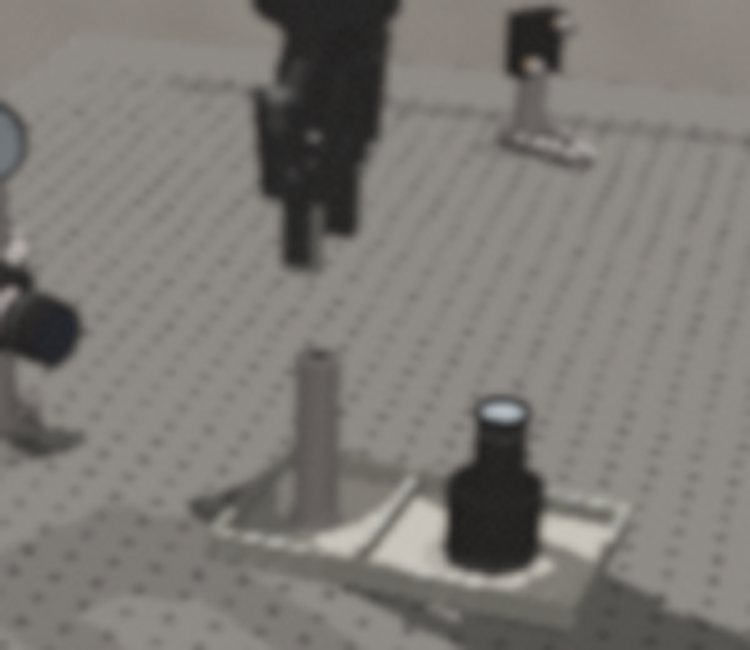

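The tall pillar stands in the small bay (318,440). On to the short pillar.

Call:
{"name": "carry_out", "arguments": {"travel": [[0, 18, 2], [0, 37, 4.5], [0, 37, 4.5], [0, 37, 4.5], [0, 37, 4.5], [0, 37, 4.5], [0, 37, 4.5], [0, 37, 4.5]], "rot": [[0, 0, 0], [0, 0, 0], [0, 0, 0], [0, 0, 0], [0, 0, 0], [0, 0, 0], [0, 0, 0], [0, 0, 0]], "hand": 0.8}}

```text
t: 21.37
eef_pos: [0.6746, -0.0142, 0.3253]
tool_rot: [0.081, 1.573, -0.08]
contact_force: [-0.7, -0.2, 0.9]
grip_width: 0.0679
```

Call:
{"name": "carry_out", "arguments": {"travel": [[0, 35, 4.5], [0, 25, 3], [0, 13, 2], [0, 0, 0], [0, 0, 0], [0, 0, 0], [0, 0, 0]], "rot": [[0, 0, 0], [0, 0, 0], [0, 0, 0], [-4.5, 0, 0], [0, 0, 0], [0, 0, 0], [0, 0, 0]]}}

```text
t: 21.95
eef_pos: [0.6919, 0.0545, 0.3265]
tool_rot: [0.021, 1.572, -0.021]
contact_force: [-0.2, -0.4, -0.4]
grip_width: 0.0681
```

```bash
python3 go.py 0.6938 0.0554 0.187 88.6
```

```text
t 21.95 pos [0.6919 0.0545 0.3265] yaw 88.47 tilt xaxis [-1.5e-03 -4.0e-04 -1.0e+00] width 0.0681 F [-0.2 -0.4 -0.4]
tool shift mm [139.5   1.    2.1] turn x -0.13313339476525243
```

Call:
{"name": "carry_out", "arguments": {"travel": [[15, 0.5, 1], [30, 0, 0], [33, 0, 0], [30, 0, 0], [20, 0, 0], [8, 0, 0], [0, 0, 0], [0, 0, 0]], "rot": [[0, 0, 0], [0, 0, 0], [0, 0, 0], [0, 0, 0], [0, 0, 0], [0, 0, 0], [0, 0, 0], [0, 0, 0]]}}

```text
t: 22.62
eef_pos: [0.6935, 0.0553, 0.1916]
tool_rot: [0.02, 1.571, -0.02]
contact_force: [1.2, 0.1, 0.7]
grip_width: 0.0682
```

```bash
python3 go.py 0.6938 0.0554 0.187 88.6; python3 - <<'E'
from h import *
im=optics.get_image("side");crop(im,170,100,150,130,5,"pics/s13.png")
E
```

```text
t 22.62 pos [0.6935 0.0553 0.1916] yaw 88.55 tilt xaxis [ 1.e-04 -2.e-04 -1.e+00] width 0.0682 F [1.2 0.1 0.7]
tool shift mm [4.6 0.1 0.3] turn x -0.04672798624471852
```

View pics/s13.png

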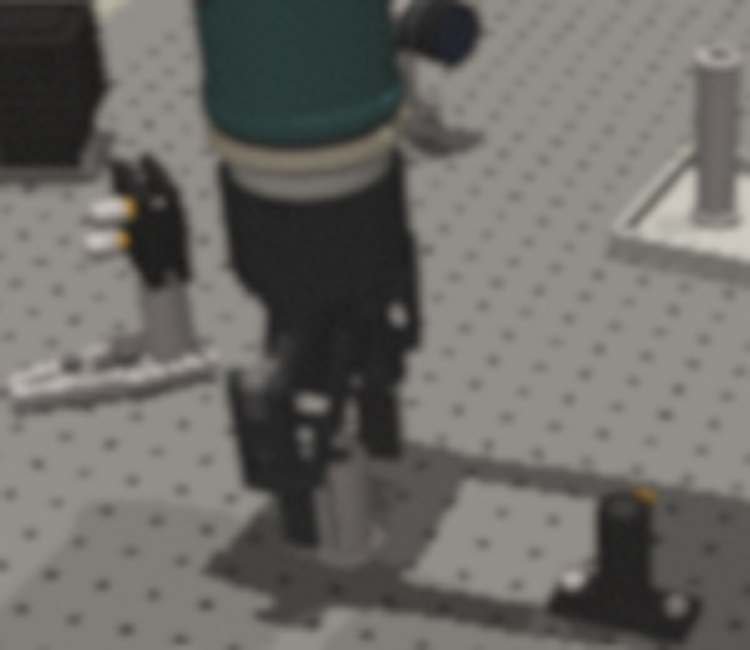

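The jaws straddle the short pillar (350,500). Gripping and lifting.

Call:
{"name": "carry_out", "arguments": {"travel": [[1, 0, 0], [0, 0, 0], [0, 0, 0], [0, 0, 0], [0, 0, 0], [0, 0, 0], [0, 0, 0], [0, 0, 0]], "rot": [[0, 0, 0], [0, 0, 0], [0, 0, 0], [0, 0, 0], [0, 0, 0], [0, 0, 0], [0, 0, 0], [0, 0, 0]], "hand": 0}}

```text
t: 23.33
eef_pos: [0.6937, 0.0561, 0.1915]
tool_rot: [0.019, 1.569, -0.019]
contact_force: [-0.5, 0.4, 7.0]
grip_width: 0.0236
```

Call:
{"name": "carry_out", "arguments": {"travel": [[-8, 0, 0], [-20, 0, 0], [-25, 0, 0], [-25, 0, 0], [-12, 0, 0], [0, 0, 0], [0, 0, 0]], "rot": [[0, 0, 0], [0, 0, 0], [0, 0, 0], [0, 0, 0], [0, 0, 0], [0, 0, 0], [0, 0, 0]]}}

```text
t: 23.92
eef_pos: [0.6932, 0.0561, 0.2804]
tool_rot: [0.019, 1.57, -0.019]
contact_force: [-0.1, 0.0, -3.4]
grip_width: 0.0235
```

```bash
python3 go.py 0.5127 0.2771 0.28 88.6
```

```text
t 23.92 pos [0.6932 0.0561 0.2804] yaw 88.64 tilt xaxis [ 8.e-04 -1.e-04 -1.e+00] width 0.0235 F [-0.1  0.  -3.4]
tool shift mm [ 2.000e-01  2.167e+02 -1.857e+02] turn x 0.03726921813070305
```

Call:
{"name": "carry_out", "arguments": {"travel": [[0, 14, -12], [0, 28, -24], [0, 28, -24], [0, 28, -24], [0, 28, -24], [0, 28, -24], [0, 28, -24], [0, 20, -17]], "rot": [[0, 0, 0], [0, 0, 0], [0, 0, 0], [0, 0, 0], [0, 0, 0], [0, 0, 0], [0, 0, 0], [0, 0, 0]]}}

```text
t: 24.58
eef_pos: [0.5217, 0.2636, 0.2779]
tool_rot: [0.017, 1.576, -0.019]
contact_force: [0.1, -0.3, -2.7]
grip_width: 0.0237
```

Call:
{"name": "carry_out", "arguments": {"travel": [[0, 14, -12], [0, 0, 0], [0, 0, 0], [0, 0, 0], [0, 0, 0]], "rot": [[0, 0, 0], [0, 0, 0], [0, 0, 0], [0, 0, 0], [0, 0, 0]]}}

```text
t: 25.0
eef_pos: [0.514, 0.2756, 0.2794]
tool_rot: [0.019, 1.571, -0.02]
contact_force: [0.4, -0.4, -1.8]
grip_width: 0.023
```

```bash
python3 go.py 0.5127 0.2771 0.1955 88.6; python3 - <<'E'
from h import *
im=optics.get_image("side");crop(im,180,170,170,170,4,"pics/s14.png")
E
```

```text
t 25.0 pos [0.514  0.2756 0.2794] yaw 88.58 tilt xaxis [-7.e-04 -7.e-04 -1.e+00] width 0.023 F [ 0.4 -0.4 -1.8]
tool shift mm [83.9  1.6 -1.3] turn x -0.016130529365483426
```

View pics/s14.png

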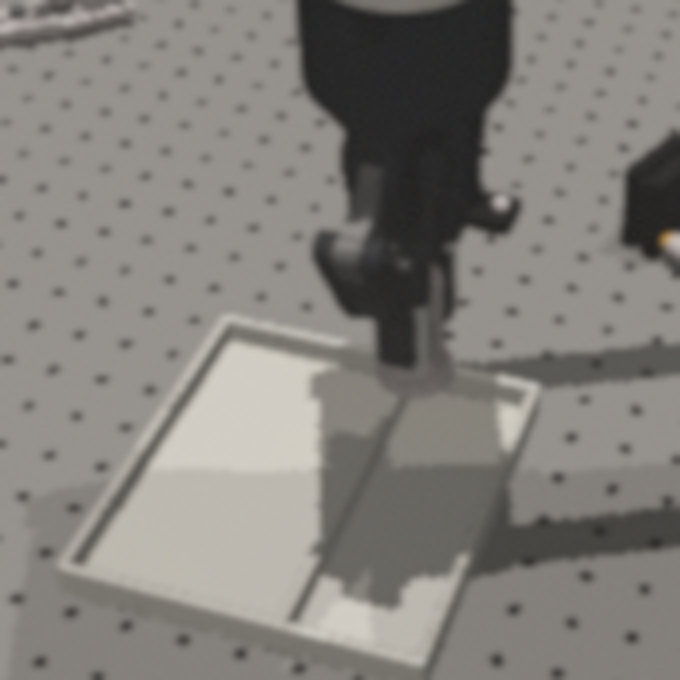

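The pillar (415,370) is above the smaller bay. Lowering.

Call:
{"name": "carry_out", "arguments": {"travel": [[10, 0.5, -0.5], [18, 0, 0], [18, 0, 0], [14, 0, 0], [10, 0, 0], [6, 0, 0], [3, 0, 0], [0, 0, 0]], "rot": [[0, 0, 0], [0, 0, 0], [0, 0, 0], [0, 0, 0], [0, 0, 0], [0, 0, 0], [0, 0, 0], [0, 0, 0]]}}

```text
t: 25.72
eef_pos: [0.513, 0.2767, 0.2006]
tool_rot: [0.019, 1.571, -0.019]
contact_force: [0.8, 0.4, -2.1]
grip_width: 0.0234
```

Call:
{"name": "carry_out", "arguments": {"travel": [[1, 0, 0], [1, 0, 0], [1, 0, 0], [0, 0, 0], [0, 0, 0]], "rot": [[0, 0, 0], [0, 0, 0], [0, 0, 0], [0, 0, 0], [0, 0, 0]]}}

```text
t: 26.13
eef_pos: [0.513, 0.277, 0.1985]
tool_rot: [0.019, 1.57, -0.019]
contact_force: [0.2, 0.7, -2.3]
grip_width: 0.0233
```

Call:
{"name": "carry_out", "arguments": {"travel": [[1, 0, 0], [1, 0, 0], [1, 0, 0], [0, 0, 0], [0, 0, 0]], "rot": [[0, 0, 0], [0, 0, 0], [0, 0, 0], [0, 0, 0], [0, 0, 0]]}}

```text
t: 26.55
eef_pos: [0.513, 0.2769, 0.1955]
tool_rot: [0.019, 1.57, -0.019]
contact_force: [-0.5, -0.6, 1.8]
grip_width: 0.0236
```

Call:
{"name": "carry_out", "arguments": {"travel": [[0, 0, 0], [0, 0, 0], [0, 0, 0], [0, 0, 0], [0, 0, 0]], "rot": [[0, 0, 0], [0, 0, 0], [0, 0, 0], [0, 0, 0], [0, 0, 0]], "hand": 0.6}}

```text
t: 26.97
eef_pos: [0.513, 0.2769, 0.1952]
tool_rot: [0.019, 1.571, -0.019]
contact_force: [-0.3, 1.3, -0.5]
grip_width: 0.0512
```

Call:
{"name": "carry_out", "arguments": {"travel": [[-10, 0, 0], [-25, 0, 0], [-35, 0, 0], [-30, 0, 0], [0, 0, 0], [0, 0, 0]], "rot": [[0, 0, 0], [0, 0, 0], [0, 0, 0], [0, 0, 0], [0, 0, 0], [0, 0, 0]]}}

```text
t: 27.47
eef_pos: [0.5138, 0.2772, 0.298]
tool_rot: [0.02, 1.566, -0.017]
contact_force: [-0.3, 0.2, -0.1]
grip_width: 0.0514
```

```bash
python3 go.py 0.4522 0.054 0.31 70.2; python3 - <<'E'
from h import *
im=optics.get_image("side");crop(im,180,170,170,170,4,"pics/s15.png")
im=optics.get_image("top");crop(im,275,220,60,55,10,"pics/t15.png")
E
```

```text
t 27.47 pos [0.5138 0.2772 0.298 ] yaw 88.64 tilt xaxis [ 0.005   0.0019 -1.    ] width 0.0514 F [-0.3  0.2 -0.1]
tool shift mm [ -12.7 -224.6  -56.2] turn x 18.435791633325152
```

View pics/s15.png

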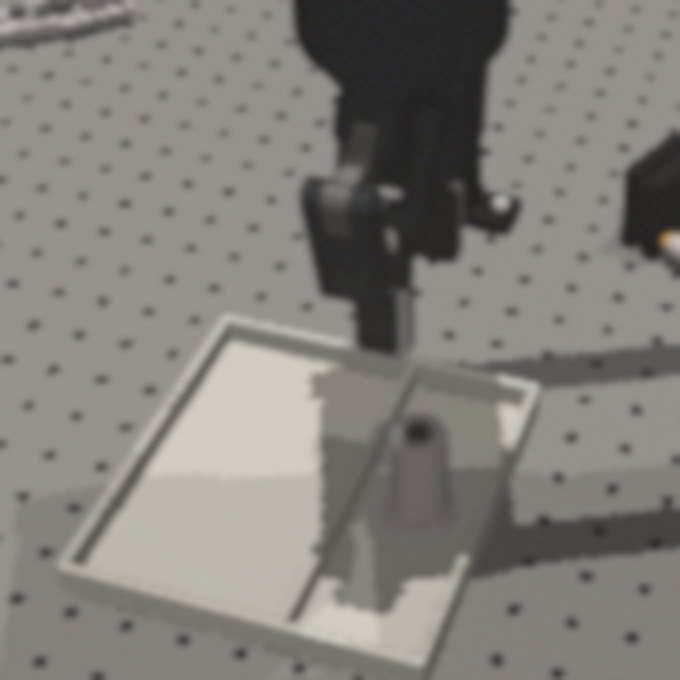

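View pics/t15.png

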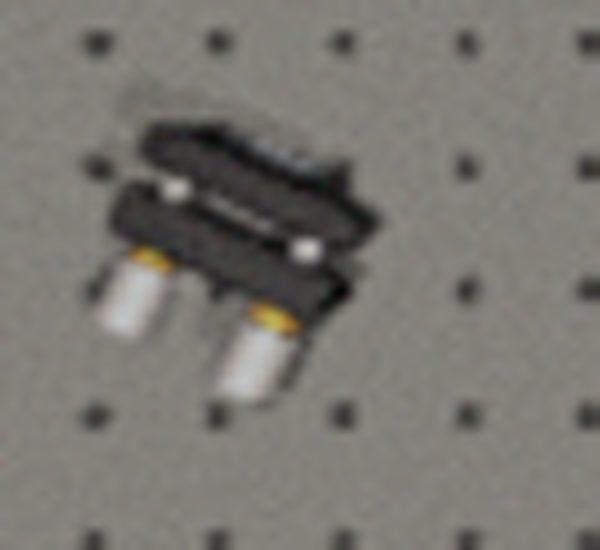

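The short pillar stands in its bay (418,480). The mount's top plates centre at about (299.2, 241.5), angled 21°, unchanged. Moving to it and turning the jaws to its plain sides.

Call:
{"name": "carry_out", "arguments": {"travel": [[-3, -16, -4], [-3, -34, -8.5], [-3, -34, -8.5], [-3, -34, -8.5], [0, -34, -8.5], [0, -34, -8.5], [0, -28, -7], [0, -10, -2.5]], "rot": [[0, 0, 0], [0, 0, 0], [0, 0, 0], [0, 0, 0], [0, 0, 0], [0, 0, 0], [0, 0, 0], [0, 0, 0]], "hand": 1}}

```text
t: 28.23
eef_pos: [0.4489, 0.0512, 0.306]
tool_rot: [0.019, 1.575, -0.021]
contact_force: [0.4, 1.0, 0.5]
grip_width: 0.0855
```

Call:
{"name": "carry_out", "arguments": {"travel": [[0, 0, 0], [0, 0, 0], [0, 0, 0], [0, 0, 0], [0, 0, 0], [0, 0, 0], [0, 0, 0]], "rot": [[5, 0, 0], [6, 0, 0], [5, 0, 0], [3, 0, 0], [0, 0, 0], [0, 0, 0], [0, 0, 0]]}}

```text
t: 28.82
eef_pos: [0.4513, 0.0543, 0.3068]
tool_rot: [0.277, 1.554, -0.278]
contact_force: [0.2, 0.9, -0.5]
grip_width: 0.0855
```

```bash
python3 go.py 0.4513 0.054 0.188 69.6
```

```text
t 28.82 pos [0.4513 0.0543 0.3068] yaw 69.74 tilt xaxis [-0.0012 -0.     -1.    ] width 0.0855 F [ 0.2  0.9 -0.5]
tool shift mm [118.8  -0.3   0.2] turn x 0.13700688575332265
```

Call:
{"name": "carry_out", "arguments": {"travel": [[12, 0, 0], [25, 0, 0], [25, 0, 0], [18, 0, 0], [0, 0, 0], [0, 0, 0]], "rot": [[0, 0, 0], [0, 0, 0], [0, 0, 0], [0, 0, 0], [0, 0, 0], [0, 0, 0]]}}

```text
t: 29.32
eef_pos: [0.4511, 0.0544, 0.2266]
tool_rot: [0.278, 1.556, -0.279]
contact_force: [0.4, -0.2, 0.2]
grip_width: 0.0852
```

```bash
python3 go.py 0.4513 0.054 0.188 69.6; python3 - <<'E'
from h import *
im=optics.get_image("side");crop(im,280,130,130,120,5,"pics/s16.png")
E
```

```text
t 29.32 pos [0.4511 0.0544 0.2266] yaw 69.69 tilt xaxis [-0.0029  0.     -1.    ] width 0.0852 F [ 0.4 -0.2  0.2]
tool shift mm [38.6 -0.2  0.4] turn x 0.08881669308694029
```

View pics/s16.png

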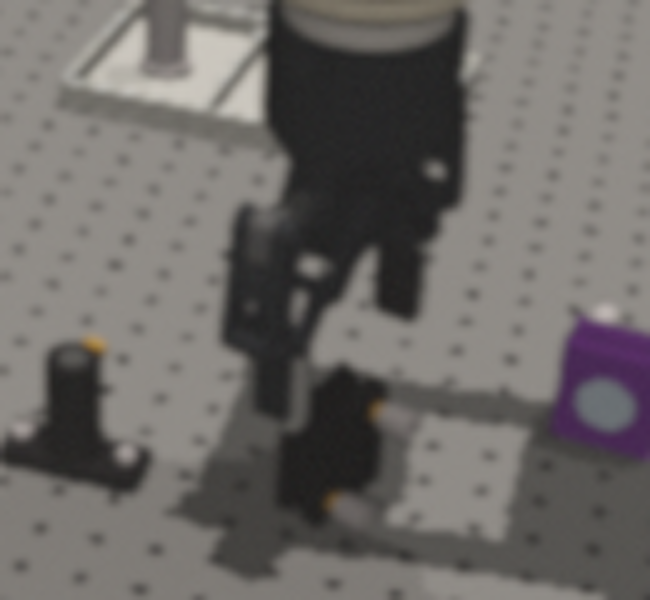

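The jaws straddle the black mount: near finger at (275,395), far finger at (400,300), mount top at about (340,385). Descending.

Call:
{"name": "carry_out", "arguments": {"travel": [[10, 0, 0], [14, 0, 0], [10, 0, 0], [4, 0, 0], [0, 0, 0], [0, 0, 0]], "rot": [[0, 0, 0], [0, 0, 0], [0, 0, 0], [0, 0, 0], [0, 0, 0], [0, 0, 0]]}}

```text
t: 29.87
eef_pos: [0.4521, 0.0543, 0.19]
tool_rot: [0.279, 1.552, -0.279]
contact_force: [-0.2, -0.6, 1.6]
grip_width: 0.0857
```

Call:
{"name": "carry_out", "arguments": {"travel": [[0, 0, 0], [0, 0, 0], [0, 0, 0], [0, 0, 0], [0, 0, 0], [0, 0, 0], [0, 0, 0], [0, 0, 0]], "rot": [[0, 0, 0], [0, 0, 0], [0, 0, 0], [0, 0, 0], [0, 0, 0], [0, 0, 0], [0, 0, 0], [0, 0, 0]], "hand": 0}}

```text
t: 30.53
eef_pos: [0.4519, 0.0543, 0.19]
tool_rot: [0.279, 1.552, -0.279]
contact_force: [-1.5, 0.5, 9.8]
grip_width: 0.0454
```

```bash
python3 go.py 0.4513 0.054 0.188 69.6
```

```text
t 30.53 pos [0.4519 0.0543 0.19  ] yaw 69.62 tilt xaxis [ 1.2e-03 -1.0e-04 -1.0e+00] width 0.0454 F [-1.5  0.5  9.8]
tool shift mm [ 2.  -0.5 -0.5] turn x 0.02431329563705731
```

Width 45.4 mm fits the 46 mm mount. Lifting and turning for the tray.

Call:
{"name": "carry_out", "arguments": {"travel": [[-8, 0, 0], [-20, 0, 0], [-25, 0, 0], [-25, 0, 0], [-20, 0, 0], [0, 0, 0], [0, 0, 0]], "rot": [[0, 0, 0], [0, 0, 0], [0, 0, 0], [0, 0, 0], [0, 0, 0], [0, 0, 0], [0, 0, 0]]}}

```text
t: 31.12
eef_pos: [0.4519, 0.0543, 0.2884]
tool_rot: [0.279, 1.55, -0.278]
contact_force: [-0.4, 0.3, -1.8]
grip_width: 0.046
```

Call:
{"name": "carry_out", "arguments": {"travel": [[0, 0, 0], [0, 0, 0], [0, 0, 0], [0, 0, 0], [0, 0, 0], [0, 0, 0], [0, 0, 0]], "rot": [[-4, 0, 0], [-5, 0, 0], [-5, 0, 0], [-5, 0, 0], [0, 0, 0], [0, 0, 0], [0, 0, 0]]}}

```text
t: 31.7
eef_pos: [0.4512, 0.0543, 0.2865]
tool_rot: [0.021, 1.572, -0.021]
contact_force: [-0.9, -0.3, -1.0]
grip_width: 0.0455
```

```bash
python3 go.py 0.5972 0.2752 0.288 88.6; python3 - <<'E'
from h import *
im=optics.get_image("side");crop(im,280,90,130,120,5,"pics/s17.png")
E
```

```text
t 31.7 pos [0.4512 0.0543 0.2865] yaw 88.49 tilt xaxis [-0.0017 -0.     -1.    ] width 0.0455 F [-0.9 -0.3 -1. ]
tool shift mm [ -1.8 224.7 140.1] turn x -0.1103221373130907
```

View pics/s17.png

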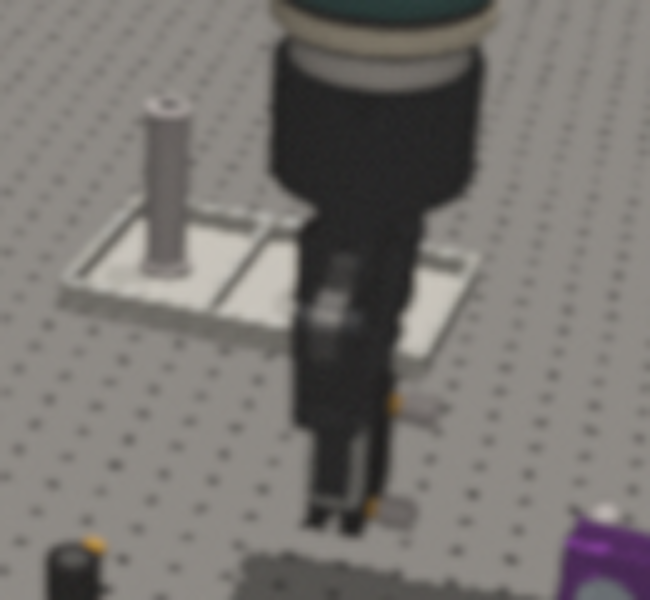

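The mount is held upright, knobs to the right (410,410 and 395,512). Carrying it to the larger bay.

Call:
{"name": "carry_out", "arguments": {"travel": [[0, 14, 8.5], [0, 28, 17.5], [0, 28, 17.5], [0, 28, 17.5], [0, 28, 17.5], [0, 28, 17.5], [0, 28, 17.5], [0, 24, 15]], "rot": [[0, 0, 0], [0, 0, 0], [0, 0, 0], [0, 0, 0], [0, 0, 0], [0, 0, 0], [0, 0, 0], [0, 0, 0]]}}

```text
t: 32.42
eef_pos: [0.5859, 0.2591, 0.2868]
tool_rot: [0.02, 1.571, -0.019]
contact_force: [0.2, 0.4, -0.8]
grip_width: 0.0456
```

Call:
{"name": "carry_out", "arguments": {"travel": [[0, 14, 9], [0, 4, 2.5], [0, 0, 0], [0, 0, 0], [0, 0, 0], [0, 0, 0]], "rot": [[0, 0, 0], [0, 0, 0], [0, 0, 0], [0, 0, 0], [0, 0, 0], [0, 0, 0]]}}

```text
t: 32.92
eef_pos: [0.5962, 0.2738, 0.287]
tool_rot: [0.019, 1.572, -0.02]
contact_force: [-0.6, 0.3, -0.3]
grip_width: 0.0458
```

```bash
python3 go.py 0.5972 0.2752 0.194 88.6; python3 - <<'E'
from h import *
im=optics.get_image("side");crop(im,180,170,170,170,4,"pics/s18.png")
E
```

```text
t 32.92 pos [0.5962 0.2738 0.287 ] yaw 88.57 tilt xaxis [-1.2e-03 -7.0e-04 -1.0e+00] width 0.0458 F [-0.6  0.3 -0.3]
tool shift mm [93.   1.5  1.1] turn x -0.03040343030457393
```

View pics/s18.png

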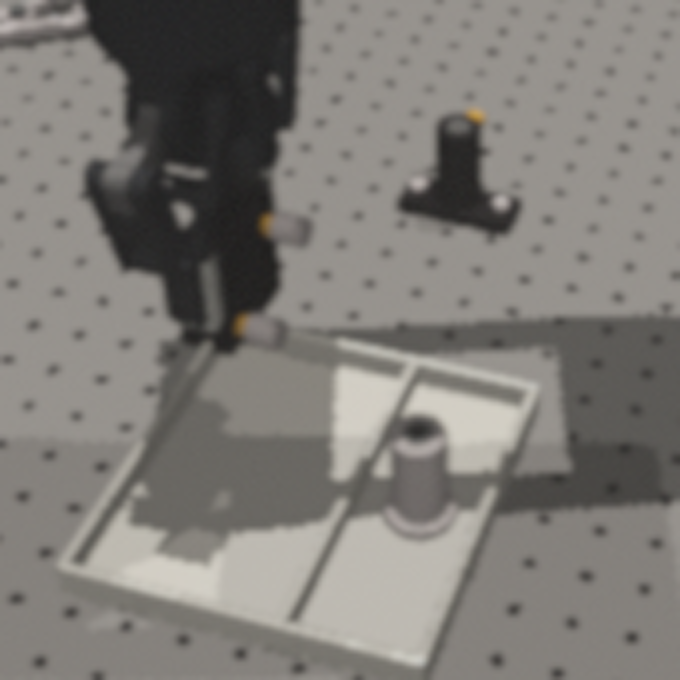

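The mount hangs over the larger bay, bottom at about (220,345). The post holder (460,165) is untouched and the short pillar stands at (420,480). Lowering.

Call:
{"name": "carry_out", "arguments": {"travel": [[10, 1, 0.5], [18, 0, 0], [20, 0, 0], [16, 0, 0], [12, 0, 0], [7, 0, 0], [4, 0, 0], [0, 0, 0]], "rot": [[0, 0, 0], [0, 0, 0], [0, 0, 0], [0, 0, 0], [0, 0, 0], [0, 0, 0], [0, 0, 0], [0, 0, 0]]}}

```text
t: 33.63
eef_pos: [0.5973, 0.2757, 0.1994]
tool_rot: [0.018, 1.572, -0.019]
contact_force: [0.2, -0.4, -1.6]
grip_width: 0.0457
```

Call:
{"name": "carry_out", "arguments": {"travel": [[1, 0, 0], [1, 0, 0], [1, 0, 0], [0, 0, 0], [0, 0, 0]], "rot": [[0, 0, 0], [0, 0, 0], [0, 0, 0], [0, 0, 0], [0, 0, 0]]}}

```text
t: 34.05
eef_pos: [0.5976, 0.2759, 0.1976]
tool_rot: [0.019, 1.57, -0.019]
contact_force: [-0.4, -0.3, -2.3]
grip_width: 0.0457
```

Call:
{"name": "carry_out", "arguments": {"travel": [[1, 0, 0], [1, 0, 0], [1, 0, 0], [0, 0, 0], [0, 0, 0]], "rot": [[0, 0, 0], [0, 0, 0], [0, 0, 0], [0, 0, 0], [0, 0, 0]]}}

```text
t: 34.47
eef_pos: [0.5975, 0.2759, 0.1942]
tool_rot: [0.019, 1.571, -0.019]
contact_force: [-0.3, 1.3, -1.5]
grip_width: 0.0455
```

Call:
{"name": "carry_out", "arguments": {"travel": [[1, 0, 0], [0, 0, 0], [0, 0, 0], [0, 0, 0]], "rot": [[0, 0, 0], [0, 0, 0], [0, 0, 0], [0, 0, 0]]}}

```text
t: 34.8
eef_pos: [0.5975, 0.2759, 0.1941]
tool_rot: [0.019, 1.57, -0.019]
contact_force: [-1.8, -0.7, 6.4]
grip_width: 0.0458
```

Down on the floor. Releasing and backing off.

Call:
{"name": "carry_out", "arguments": {"travel": [[0, 0, 0], [0, 0, 0], [0, 0, 0], [0, 0, 0], [0, 0, 0]], "rot": [[0, 0, 0], [0, 0, 0], [0, 0, 0], [0, 0, 0], [0, 0, 0]], "hand": 0.85}}

```text
t: 35.22
eef_pos: [0.5974, 0.2759, 0.193]
tool_rot: [0.019, 1.571, -0.019]
contact_force: [-1.0, 0.2, 0.4]
grip_width: 0.0726
```

Call:
{"name": "carry_out", "arguments": {"travel": [[-10, 0, 0], [-25, 0, 0], [-35, 0, 0], [-35, 0, 0], [-35, 0, 0], [-30, 0, 0], [0, 0, 0]], "rot": [[0, 0, 0], [0, 0, 0], [0, 0, 0], [0, 0, 0], [0, 0, 0], [0, 0, 0], [0, 0, 0]]}}

```text
t: 35.8
eef_pos: [0.5995, 0.2767, 0.3715]
tool_rot: [0.022, 1.559, -0.015]
contact_force: [0.9, 0.2, -0.1]
grip_width: 0.0724
```

Call:
{"name": "carry_out", "arguments": {"travel": [[0, -15, -15], [0, -25, -25], [0, -25, -25], [0, -25, -25], [0, -25, -25], [0, -15, -15], [0, 0, 0], [0, 0, 0]], "rot": [[0, 0, 0], [0, 0, 0], [0, 0, 0], [0, 0, 0], [0, 0, 0], [0, 0, 0], [0, 0, 0], [0, 0, 0]]}}

```text
t: 36.47
eef_pos: [0.4636, 0.1485, 0.3637]
tool_rot: [0.02, 1.57, -0.02]
contact_force: [0.6, -0.7, 0.3]
grip_width: 0.0724
```

```bash
python3 go.py 0.46 0.15 0.36; python3 - <<'E'
from h import *
im=optics.get_image("side");cv2.imwrite("pics/s19.png",im["pixels"][:,:,::-1]);crop(im,180,100,220,250,2 ,"pics/s19c.png")
crop(im,190,110,200,150,4,"pics/s19c.png")
im=optics.get_image("top");cv2.imwrite("pics/t19.png",im["pixels"][:,:,::-1])
E
```

```text
t 36.47 pos [0.4636 0.1485 0.3637] yaw 88.56 tilt xaxis [ 5.e-04  1.e-04 -1.e+00] width 0.0724 F [ 0.6 -0.7  0.3]
tool shift mm [ 3.7  1.5 -3.7] turn x
```

View pics/s19.png

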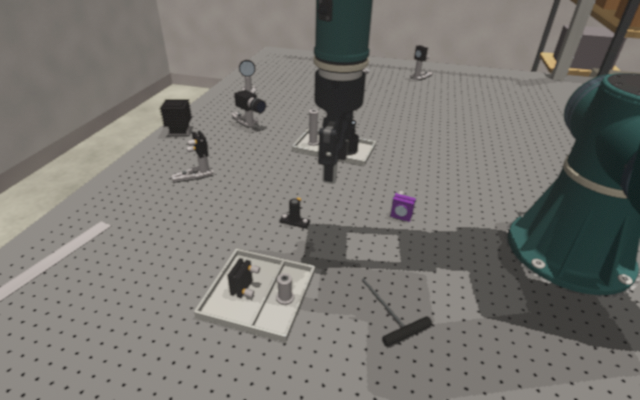

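View pics/t19.png

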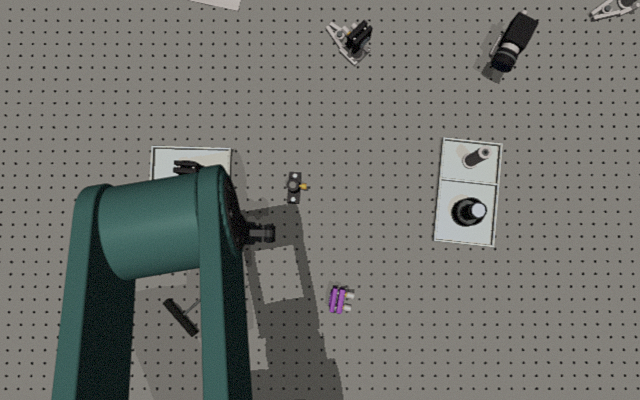

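Side view: mirror mount (240,278) and short pillar (286,289) stand in the square tray, and the post holder (295,213) is in place. Top view: the pillar (480,155) and tubes (470,211) are in the oblong tray. I'll shift the arm once to see what it hid.

Call:
{"name": "carry_out", "arguments": {"travel": [[-20, -15, 0], [-20, -30, 0], [0, -30, 0], [0, -30, 0], [0, -30, 0], [0, -15, 0], [0, 0, 0], [0, 0, 0]], "rot": [[0, 0, 0], [0, 0, 0], [0, 0, 0], [0, 0, 0], [0, 0, 0], [0, 0, 0], [0, 0, 0], [0, 0, 0]]}}

```text
t: 37.23
eef_pos: [0.4619, -0.0011, 0.4033]
tool_rot: [0.02, 1.57, -0.02]
contact_force: [-0.4, 0.5, -0.8]
grip_width: 0.0726
```

```bash
python3 - <<'E'
from h import *
a=optics.get_image("side")["pixels"];b=optics.get_image("top")["pixels"]
r=lambda p,u,v:cv2.resize(p[v:v+130,u:u+130],(390,390),interpolation=cv2.INTER_CUBIC)
cv2.imwrite("pics/f.png",np.hstack([r(a,190,225),r(b,130,125)])[:,:,::-1])
cv2.imwrite("pics/f2.png",np.hstack([r(a,270,75),r(b,260,125)])[:,:,::-1])
E
```

```text
(no output)
```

View pics/f.png

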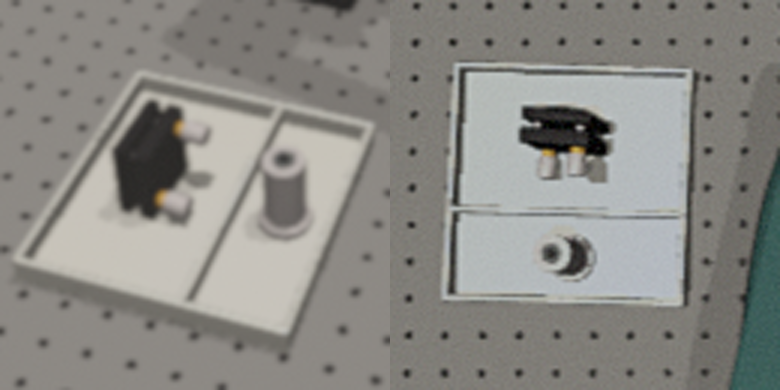

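View pics/f2.png

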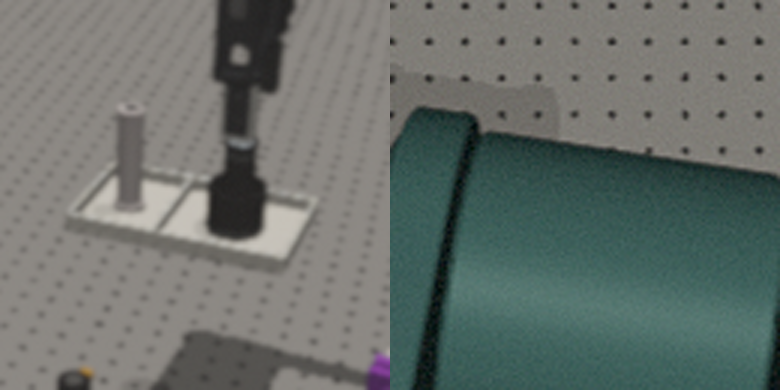

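Every part stands upright in its bay, clear of the walls. The gripper is open and high above everything, seen only in front of the tubes in the picture. Handing in.

```bash
python3 -c "
from station import robot
print(robot.sign_off())"
```

```text
the job is handed in; nothing more can be done
None
```

I made up both kits and handed the job in at about 37 s, well under the 125 s limit; no verdict was reported.

- **Lens kit (oblong tray):** the wide tube went into the larger bay first, then the slim tube into it, then the tall pillar into the smaller bay.
- **Mirror kit (square tray):** the black mirror mount is in the larger bay and the short pillar in the smaller bay. The purple look-alike was left alone.

**Last checks:**
- The final pictures show all five parts upright in the right bays and clear of the walls. I judged "upright" by eye, without measuring tilt.
- The touchdown heights matched the tray floor and the wide tube's cap to within about 1 mm.
- The post holder was where it started in the last view that showed it. The arm covered it in the final top view.
- The gripper was open and touching nothing.
- The largest outside force in the readings after each move was about 17 N, when the slim tube touched down.
- None of the checks failed or disagreed.

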